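Pack the spares case, close the hasp and pin it

ROBOT

A 6-joint arm with a two-finger parallel gripper is mounted at the origin on a cart in front of the work surface, level with it; the furniture and walls round the work are solid. World frame = base frame: x ahead of the robot, y to its left, z up, the work surface at z = 0. Lengths are in m, angles in degrees, forces in N, time in s.
With the tool pointing down it reaches from about 0.4 to 0.825 m from the base axis. Payload 7 kg.
Tool frame: the origin (TCP) lies on the mounting face of the last link; the fingertips stand 178 mm ahead of it and the grasp point (between the pads) lies 159 mm ahead of it (ctrl.tip_extent is the distance from the TCP to the fingertips, in m); z points along the fingers, y is the direction in which the jaws open and shut (so a half turn about z gives the same grasp; the last joint's range is limited). The gripper opens to 88 mm and grips with 3 to 60 N. Pads are 19 mm wide; open, the fingers measure 130 mm over their backs; the gripper's body (78 mm by 193 mm) begins 47 mm behind the grasp point.
Start: joints at [82.626, 20.546, 0.682, 0, -70.136, -16.507], TCP at [0.273, 0.617, 0.405] pointing down, gripper open.
Joint ranges: [-176.03, 176.03], [-82.01, 121.73], [-58.28, 71.71], [-173.87, 95.51], [-174.79, -0.11], [-173.66, 173.66]. Speed limits (degrees/s): [136.94, 136.94, 172.46, 180, 180, 180].

INTERFACE

Orientations are given as [roll, pitch, yaw] about the fixed x, y, z axes, in that order (R = Rz(yaw) Ry(pitch) Rx(roll)).
In Python, from plant import ctrl gives the robot as it stands. The module is installed in compiled form; this text tells all that it offers.
- The arm moves only by the tool carry_out, never from a script. Its argument "moves" is text: rows parted by semicolons, each of 7 numbers parted by spaces: the finger opening in m, from 0 to 0.0876, then the shift along the tool's x, y, z in m, then the turn, a rotation vector about the tool's x, y, z in rad. A call has 1 to 20 rows; each row is the pose to reach, as a shift and turn from the pose commanded when the call began, along the tool's axes at that moment; what a row does not reach only later rows make up. A row lasts 1/10 s, in which the tool goes at most 50 mm and 8.59 degrees, less where a joint would pass 70% of its speed; a pose out of reach is approached as far as the arm can. A call with a gripper value outside its range is refused whole. The fingers move at their own pace and stop on an object; the grip force is fixed at half the most. Time passes only in rows, so rows that repeat a pose let the fingers close. It gives the time, the measured TCP pose, the force and the opening at its end, in the units of the state.
- ctrl.get_obs(): the state, without advancing time (a new reading comes with each control period).
- ctrl.snapshot(name): name is "scene" or "top"; returns a dict with "image" (384x512x3 uint8, red, green, blue), "K" (3x3 intrinsics, pixels), "R" (3x3) and "t" (3): a world point X has camera coordinates R X + t. Camera axes: x right, y down, z forward; pixel columns grow to the right and rows downward; lengths in m; the calibration is good to about 2 mm. A picture is of the moment at which its call begins. There is no depth.
- ctrl.close_job(): hands the job in, once; it reports no verdict.
Trained networks look in a picture, given as the dict that the camera call returned (one of the last four; its "shot" number tells which), for a name from the list of things; names that differ only in an ending like _2 or _b are one class to them, and where a whole thing is asked for, a point or a joint stands for the part that bears it (a point fixed in the world has none). Each returns a list of dicts, best first, with "confidence" (0 to 1); they miss things now and then, are a little off and sometimes report something else, mostly with a low value. They report only what shows in the picture. A call takes as long as a camera call.
- ctrl.recognise(picture, label): "extent" ([left, top, right, bottom] in pixels, round what is visible of it).
- ctrl.trace(picture, label): "region" (384x512 bool, what is visible of it) and "extent" ([left, top, right, bottom] in pixels, round what is visible of it).
- ctrl.mark_of(picture, label): "at" ([row, column] in pixels: a listed point, or the origin of a listed thing).
The state is a dict: "clock": time; "joint_pos": joint angles; "qvel": joint speeds; "tau": joint torques, N m; "tool_pos": TCP position; "orientation": TCP orientation; "force": force on the tool from outside, world axes, zero at the start; "moment": the same for the moment, N m; "opening": finger opening in m.
Only numpy, scipy, OpenCV 4.12 (cv2) and the standard library are available. Lean on these libraries where they do the work, as an engineer would, in place of code of your own. Each camera call takes 0.05 s, during which the arm holds its last target.

TASK

Pack every spare part that lies on the table (rubber feet, shaft collar, clamp knob, star knob) into the open blue case, then close the lid fully, then swing the steel hasp right over the staple on the lid until it lies flat. Lock it by pushing the red-handled pin crosswise through the eye of the staple, above the hasp, so that its tip sticks well out on the other side (some 30 mm), and leave it there; leave the sample jar and the dropper bottle standing where they are.

Things in the scene. Friction and masses are not known exactly. Their poses are not given: they have to be found in the camera images.
- case: Blue steel case fixed to the table, outside 130 (x) x 200 (y) x 60 mm high, walls and floor 5 mm, open top. Origin: under its centre, on the table; z up, its front (hasp side) faces its -x, the lid hinge is along its rear (+x) upper edge.
- lid (a joint): Lid hinge, rad: 0 = shut flat on the case, grows as the lid opens, up to 1.95 (upright is 1.57; it starts open). Stiff hinge: the lid stays where it is left; about 2 to 3 N at its free edge moves it. The lid is a flat blue plate 132 x 200 x 8 mm; shut, its top is 68 mm above the table.
- lid_hinge (a point): Point in the middle of the lid's hinge line, on the underside plane of the lid (case frame x = +65, y = 0, z = 60 mm). The hinge line is the case's y axis direction.
- lid_edge (a point): Middle of the lid's free edge, half-way through its thickness, 133 mm from the hinge line.
- hasp (a joint): Hasp hinge, rad: 0 = closed, lying flat over the lid; grows as it swings up and out to the front; 1.57 = standing upright, larger = leaning outward to the front; limit 2.6. It stays where it is left (friction); about 1 N near its tip moves it.
- hasp_hinge (a point): Hasp hinge line, middle (case frame x = -75, y = 0, z = 71 mm); the hinge line runs along the case's y.
- hasp_tip (a point): Tip of the hasp leaf, 83 mm from its hinge line, at the small red lip (6 mm thick). The leaf is a steel plate 25 mm wide and 3 mm thick with a slot 24 to 58 mm from the hinge, 11 mm wide, that goes over the staple; from 58 to 84 mm it is solid and can be pushed or pressed.
- eye (a point): Centre of the eye of the staple, a 5 mm square-bar loop on the lid's top, 102 mm from the lid hinge, mid-width: 23 mm long (x), 5 thick (y), 25 high; closed, the hasp's slot goes over it. Opening 13 mm wide (x), free from 4.5 (hasp's top) to 20 mm above the lid; this point is 12.5 mm above the lid. Axes are the lid's (shut: parallel to the case's); pass it along y, from either side.
- pin: Loose locking pin, 40 g: red handle 40 (y) x 14 (x) x 18 mm (z); steel shank 6 mm thick, 60 mm long, round-ended, out of the handle's end along -y, 9 mm above the underside, so level when lying. Origin: underside of the handle where the shank begins. Inserted, the handle rests on the lid beside the hasp and stops at the hasp's edge, 12.5 mm from mid-eye.
- pin_grip (a point): Centre of the pin's handle: the place to grip it, across its 14 mm width.
- pin_mid (a point): Middle of the pin's shank, 30 mm from the tip.
- pin_tip (a point): Tip of the pin's shank.
- foot_a_center (a point): Dark grey conical rubber foot, 29 mm in diameter, 16 mm high, 12 g. This point is its centre, half-way up (8 mm above its underside); z is up as it stands. May be absent (None).
- foot_b_center (a point): Dark grey conical rubber foot, 29 mm in diameter, 16 mm high, 12 g. This point is its centre, half-way up (8 mm above its underside); z is up as it stands. May be absent (None).
- collar_center (a point): Light grey steel shaft collar with a small clamp screw, 28 x 30 mm, 12 mm high, 45 g. This point is its centre, half-way up (6 mm above its underside); z is up as it stands. May be absent (None).
- clamp_knob_center (a point): Black clamp knob with a red cap, 44 mm in diameter over the lower 16 mm, red cap 24 mm in diameter above, 30 mm high, 50 g. This point is its centre, half-way up (15 mm above its underside); z is up as it stands. May be absent (None).
- star_knob_center (a point): Black star knob lying on its face, 36 x 40 mm over the lower 15 mm, with a 6 mm threaded stud standing up to 46 mm, 35 g. Grip the low black part. This point is its centre, half-way up (23 mm above its underside); z is up as it stands. May be absent (None).
- sample_jar: Clear jar with a red lid, 57 mm in diameter, 75 mm high; origin under its centre. Leave alone.
- dropper_bottle: Amber dropper bottle, 34 mm in diameter, 102 mm high; origin under its centre. Leave alone.

How it is judged:
By the outcome, as a careful person would: the job done as asked, in the order asked, and still so for the second after the job is handed in, with the robot touching nothing.
Of foot_a, foot_b, collar, clamp_knob, star_knob only 3 to 5 are there at a start; the rules pass over those that are not, and their reading is None.
At some moment in a run one of foot_a, foot_b, collar, clamp_knob, star_knob may be knocked a few centimetres aside while the robot is not near it.
Once in a run the grip may slacken for a moment while it holds something.
It also fails if it takes over 210 s, if anything falls off the work surface, if the arm or the gripper's body presses on something with over 40 N, if the wrist force passes 120 N, or if a joint passes its speed limit or range.

## Working session

There is one attempt and no reset: what is moved stays moved. The work goes in short steps, Python scripts to look and compute and a tool call to move; the robot and the scene stay as the last step left them, time stands still between calls to the robot, and variables do not carry over. Pictures are saved under pics/ and viewed, and the job is handed in when it is done.

Besides the shell and the picture viewer there is one more tool, called by a JSON object that holds its "method" and its "body", one argument or row to a line. carry_out: Moves the arm, as the interface text tells. Its arguments: {"type":"object","properties":{"moves":{"type":"string"}},"required":["moves"]}

```bash
mkdir -p pics; ls; cat > h.py <<'E'
import numpy as np, cv2
from plant import ctrl
from scipy.spatial.transform import Rotation as Ro
def save(p,name): cv2.imwrite('pics/'+name+'.png',cv2.cvtColor(p['image'],cv2.COLOR_RGB2BGR))
def ray(p,rc):
    u=np.array([rc[1],rc[0],1.0]); d=p['R'].T@np.linalg.solve(p['K'],u); o=-p['R'].T@p['t']; return o,d/np.linalg.norm(d)
def atz(p,rc,z):
    o,d=ray(p,rc); return o+d*(z-o[2])/d[2]
def tri(p,a,q,b):
    o1,d1=ray(p,a);o2,d2=ray(q,b)
    A=np.stack([d1,-d2],1); s=np.linalg.lstsq(A,o2-o1,rcond=None)[0]
    x=o1+d1*s[0];y=o2+d2*s[1]; return (x+y)/2,np.linalg.norm(x-y)
def proj(p,X):
    c=p['R']@np.asarray(X)+p['t']; u=p['K']@c; return u[1]/u[2],u[0]/u[2]
E
python3 - <<'E'
from h import *
np.set_printoptions(precision=4,suppress=True)
o=ctrl.get_obs(); print(o)
s=ctrl.snapshot("scene"); t=ctrl.snapshot("top"); save(s,'s0'); save(t,'t0')
for p in (s,t): print(-p['R'].T@p['t'], p['R'][2], p['K'][0,0])
for l in "case lid_hinge lid_edge hasp_hinge hasp_tip eye pin pin_grip pin_mid pin_tip foot_a_center foot_b_center collar_center clamp_knob_center star_knob_center sample_jar dropper_bottle".split():
    a=ctrl.mark_of(s,l); b=ctrl.mark_of(t,l)
    print(l,[(np.round(x['at'],1).tolist(),round(x['confidence'],2)) for x in a[:3]],[(np.round(x['at'],1).tolist(),round(x['confidence'],2)) for x in b[:3]], tri(s,a[0]['at'],t,b[0]['at']) if a and b else None)
E
```

```text
pics
{'clock': 0.0, 'joint_pos': array([ 82.6254,  20.5916,   0.6328,  -0.0223, -70.1372, -16.5058]), 'qvel': array([-0.0252, -0.0838,  0.0173, -0.0757,  0.0101, -0.0832]), 'tau': array([  0.0001, -58.2719,  29.3054,   6.9971,   0.007 ,  -0.0001]), 'tool_pos': array([0.2732, 0.617 , 0.4037]), 'orientation': array([179.9019,  -0.0072, -23.888 ]), 'force': array([ 0.0506,  0.1147, -0.0213]), 'moment': array([ 0.0025, -0.0436, -0.0051]), 'opening': 0.0878601657534874}
[-0.1463 -0.5379  0.6051] [ 0.6788  0.5499 -0.4867] 424.47649615586107
[0.487  0.0245 1.2994] [ 0.0796  0.0057 -0.9968] 384.5314506675354
case [([229.2, 270.8], 0.58), ([280.2, 308.6], 0.32)] [([197.9, 263.8], 0.56)] (array([ 0.5817,  0.0061, -0.0084]), np.float64(0.005487883192273786))
lid_hinge [([200.6, 290.8], 0.88)] [([182.2, 268.1], 0.56)] (array([ 0.6308, -0.0113,  0.0612]), np.float64(0.005327902354229145))
lid_edge [([149.8, 294.6], 0.62)] [([174.8, 269.3], 0.9)] (array([ 0.6362, -0.011 ,  0.1996]), np.float64(0.004919021906915799))
hasp_hinge [([212.6, 250.8], 0.54), ([204.9, 151.2], 0.3)] [([225.4, 260.9], 0.56)
[... 1195 characters left out ...]
51.0], 0.2)] [([185.1, 323.4], 0.49)] (array([ 0.6243, -0.1969,  0.0187]), np.float64(0.003981790813938602))
collar_center [([282.6, 308.3], 0.52), ([202.3, 290.7], 0.35)] [([231.5, 323.4], 0.54)] (array([ 0.4647, -0.1899,  0.0017]), np.float64(0.012890082905025831))
clamp_knob_center [([262.7, 334.4], 0.8)] [([208.7, 328.8], 0.6)] (array([ 0.5408, -0.2067,  0.0172]), np.float64(0.012399182575426897))
star_knob_center [] [] None
sample_jar [([177.0, 201.9], 0.74)] [([176.2, 160.9], 0.6)] (array([ 0.6623,  0.3521, -0.0034]), np.float64(0.008542783914696978))
dropper_bottle [([213.6, 332.9], 0.88)] [([159.8, 292.9], 0.65)] (array([ 0.7099, -0.0949,  0.0182]), np.float64(0.0012551117744063936))
```

View pics/s0.png

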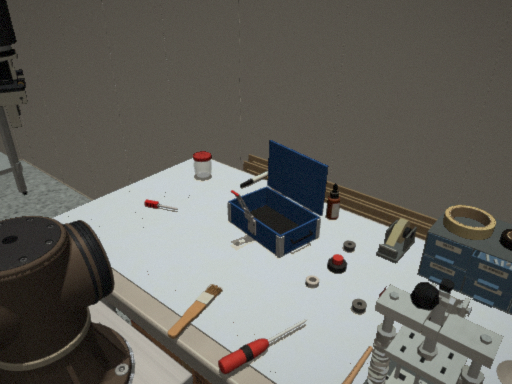

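View pics/t0.png

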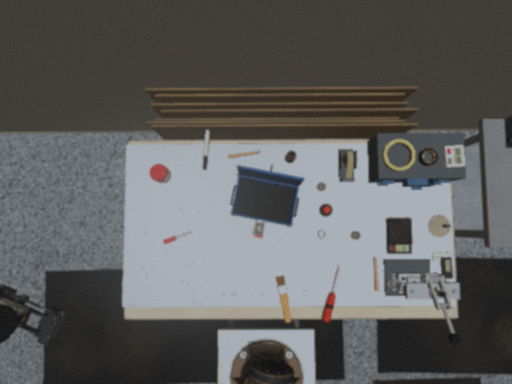

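```bash
python3 - <<'E'
from h import *
np.set_printoptions(precision=4,suppress=True)
s=ctrl.snapshot("scene"); t=ctrl.snapshot("top")
for l,z in [("foot_a_center",.008),("collar_center",.006),("clamp_knob_center",.015),("pin",.009),("star_knob_center",.02),("case",0),("lid",0),("hasp",0)]:
  for n,p in (('s',s),('t',t)):
    for r in ctrl.trace(p,l)[:3]:
        m=r['region']; ys,xs=np.nonzero(m); c=(ys.mean(),xs.mean())
        print(n,l,round(r['confidence'],2),np.round(r['extent'],0),m.sum(),'cent',np.round(c,1),atz(p,c,z))
a=cv2.resize(s['image'][140:330,140:380],None,fx=3.3,fy=3.1,interpolation=cv2.INTER_CUBIC)
b=cv2.resize(t['image'][145:265,150:370],None,fx=3.6,fy=3.6,interpolation=cv2.INTER_CUBIC)
save({'image':a},'s1');save({'image':b},'t1')
E
```

```text
s foot_a_center 0.43 [350. 298. 366. 316.] 184 cent [305.8 358.9] [ 0.4608 -0.3026  0.008 ]
s collar_center 0.58 [324. 184. 342. 221.] 358 cent [203.8 332.9] [ 0.7729 -0.0598  0.006 ]
t collar_center 0.57 [319. 228. 327. 236.] 50 cent [233.6 321.9] [ 0.4615 -0.1894  0.006 ]
s pin 0.51 [302. 276. 320. 290.] 148 cent [281.3 312.6] [ 0.4619 -0.1942  0.009 ]
s pin 0.45 [145. 201. 162. 207.] 92 cent [203.5 151.9] [0.448  0.3195 0.009 ]
t pin 0.64 [166. 237. 178. 241.] 43 cent [239.1 169.9] [0.4458 0.3188 0.009 ]
s case 0.57 [229. 143. 329. 258.] 7202 cent [201.8 283. ] [0.7006 0.0585 0.    ]
s case 0.57 [303. 275. 319. 288.] 170 cent [281.6 311.4] [ 0.4687 -0.1874  0.    ]
t case 0.66 [231. 164. 303. 238.] 3390 cent [196.2 265.3] [ 0.5886 -0.001   0.    ]
s lid 0.93 [264. 140. 326. 216.] 2895 cent [176.3 297. ] [0.857  0.1193 0.    ]
s lid 0.72 [228. 140. 327. 257.] 7075 cent [201.9 283.5] [0.701  0.0573 0.    ]
t lid 0.82 [236. 166. 302. 184.] 602 cent [174.9 267.9] [ 0.6612 -0.0104  0.    ]
s hasp 0.59 [324. 184. 341. 220.] 368 cent [203.9 333. ] [ 0.7816 -0.0554  0.    ]
t hasp 0.42 [257. 223. 266. 237.] 87 cent [230.3 258.7] [0.4735 0.0221 0.    ]
```

View pics/s1.png

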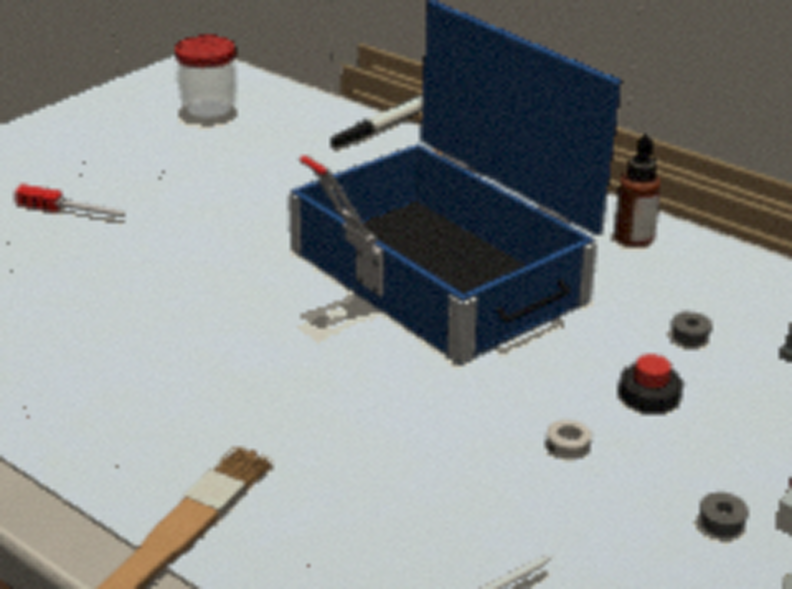

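View pics/t1.png

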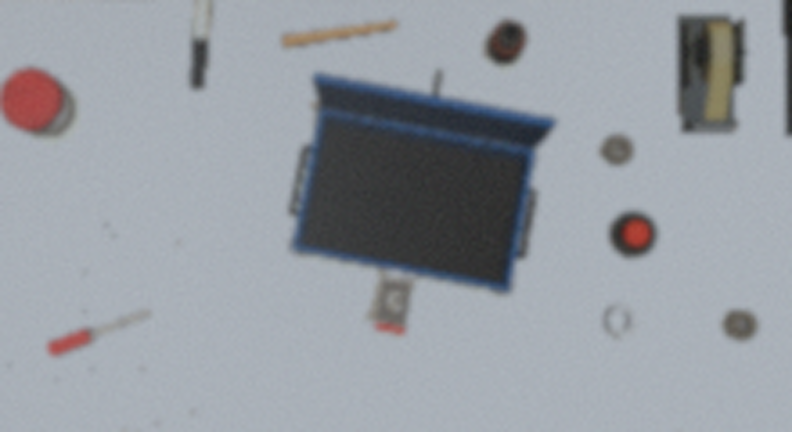

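```bash
cat >> h.py <<'E'
from scipy.optimize import least_squares
def cyl(x,y,prof):
    a=np.linspace(0,2*np.pi,40); return np.array([[x+r*np.cos(b),y+r*np.sin(b),z] for r,z in prof for b in a])
def hullc(p,P):
    uv=np.array([proj(p,X)[::-1] for X in P],np.float32); h=cv2.convexHull(uv); m=cv2.moments(h); return np.array([m['m10']/m['m00'],m['m01']/m['m00']]),m['m00']
PROF={'foot':[(.0145,0),(.0125,.016)],'collar':[(.0145,0),(.0145,.012)],'knob':[(.022,0),(.022,.016),(.012,.030)]}
def fitpart(p,x,y,kind,verbose=0):
    img=p['image'].astype(float)
    r,c=proj(p,[x,y,.01]); r,c=int(round(r)),int(round(c)); w=14
    bg=np.median(img[r-w:r+w+1,c-w:c+w+1].reshape(-1,3),0)
    d=np.abs(img[r-w:r+w+1,c-w:c+w+1]-bg).max(2)>40
    n,lab,st,cen=cv2.connectedComponentsWithStats(d.astype(np.uint8),connectivity=8)
    k=1+np.argmin([np.hypot(*(cen[i]-w))-0.05*st[i,4] for i in range(1,n)])
    cs,_=cv2.findContours((lab==k).astype(np.uint8),cv2.RETR_EXTERNAL,cv2.CHAIN_APPROX_NONE)
    f=np.zeros(d.shape,np.uint8); cv2.drawContours(f,cs,-1,1,-1); ys,xs=np.nonzero(f)
    obs=np.array([xs.mean()+c-w,ys.mean()+r-w])
    s=least_squares(lambda q: hullc(p,cyl(q[0],q[1],PROF[kind]))[0]-obs,[x,y]).x
    return s,f.sum(),hullc(p,cyl(*s,PROF[kind]))[1]
E
python3 - <<'E'
from h import *
np.set_printoptions(precision=4,suppress=True)
s=ctrl.snapshot("scene"); t=ctrl.snapshot("top")
for k,x,y in [('foot',.462,-.302),('foot',.624,-.197),('collar',.464,-.19),('knob',.541,-.207)]:
    for p in (s,t): print(k,fitpart(p,x,y,k))
cs=[(-.065,.1,.06),(-.065,-.1,.06),(.065,-.1,.06),(.065,.1,.06)]
S=[(201.3,228.8),(235.8,279.4),(217.4,319.4),(187.4,267.9)];T=[(214.2,232.2),(225,291.4),(186.7,298),(176.4,238.9)]
def W(q,P): return np.array([q[0],q[1],0])+Ro.from_euler('z',q[2]).apply(P)
def f(q,which):
    r=[]
    for p,o in ((s,S),(t,T)):
        if (p is s and 's' in which) or (p is t and 't' in which):
            for X,a in zip(W(q,np.array(cs)),o): r+=list(np.array(proj(p,X))-a)
    return np.array(r)
for w in ('s','t','st'):
    z=least_squares(f,[.58,.005,-.17],args=(w,)); print(w,z.x,np.degrees(z.x[2]),np.round(z.fun,1))
E
```

```text
foot (array([ 0.4604, -0.3017]), np.uint64(207), 195.5322331264615)
foot (array([ 0.4569, -0.3006]), np.uint64(67), 62.60808910988271)
foot (array([ 0.6242, -0.1905]), np.uint64(138), 126.03226015088148)
foot (array([ 0.6214, -0.1898]), np.uint64(63), 58.80754818441346)
collar (array([ 0.462 , -0.1918]), np.uint64(143), 160.3556085121818)
collar (array([ 0.457 , -0.1761]), np.uint64(1), 64.0908884217497)
knob (array([ 0.5439, -0.2041]), np.uint64(317), 335.48603894468397)
knob (array([ 0.5412, -0.2016]), np.uint64(144), 145.8893038686365)
s [ 0.5726 -0.0018 -0.2193] -12.563021014877197 [-0.6 -0.7  0.9 -0.2  0.2  1.1 -1.3 -0.3]
t [ 0.57    0.001  -0.1815] -10.401130286862472 [ 0.7 -1.2  0.8  0.8 -0.5  1.  -1.  -0.7]
st [ 0.5715 -0.0008 -0.2012] -11.529124066161785 [-0.2 -1.6  0.9  0.1 -0.2  0.7 -1.3 -1.6 -0.5 -0.9  0.9  0.9 -0.3  1.8
 -1.9  0.4]
```

```bash
cat >> h.py <<'E'
from scipy.ndimage import map_coordinates
from scipy.optimize import minimize
def W(q,P): return np.array([q[0],q[1],0])+Ro.from_euler('z',q[2]).apply(np.asarray(P,float))
E
python3 - <<'E'
from h import *
np.set_printoptions(precision=4,suppress=True)
s=ctrl.snapshot("scene"); t=ctrl.snapshot("top")
a,b,h=.065,.1,.06
ES=[((-a,b,0),(-a,-b,0)),((-a,-b,0),(a,-b,0)),((-a,b,h),(-a,b,0)),((a,-b,h),(a,-b,.0)),((-a,b,h),(a,b,h))]
ET=[((-a,b,h),(-a,-b,h)),((-a,-b,h),(a,-b,h)),((-a,b,h),(a,b,h))]
def score(q,p,E,G):
    tot=0
    for A,B in E:
        P=W(q,[np.array(A)*(1-k)+np.array(B)*k for k in np.linspace(.08,.92,40)])
        rc=np.array([proj(p,X) for X in P]); tot+=map_coordinates(G,rc.T,order=1).mean()
    return -tot
for n,p,E in (('s',s,ES),('t',t,ET)):
    g=p['image'].astype(np.float32)[:,:,0] # red: table bright, case dark
    for sg in (1.5,0.8):
        gg=cv2.GaussianBlur(g,(0,0),sg); G=np.hypot(cv2.Sobel(gg,5,1,0),cv2.Sobel(gg,5,0,1))
        q=[.5715,-.0008,-.2] if sg==1.5 else r.x
        r=minimize(score,q,args=(p,E,G),method='Nelder-Mead',options=dict(initial_simplex=[q,[q[0]+.004,q[1],q[2]],[q[0],q[1]+.004,q[2]],[q[0],q[1],q[2]+.03]]))
        print(n,sg,r.x,np.degrees(r.x[2]),r.fun)
    im=cv2.resize(p['image'],None,fx=4,fy=4,interpolation=cv2.INTER_CUBIC)
    for A,B in E:
        P=[tuple(int(4*v+2) for v in proj(p,X)[::-1]) for X in W(r.x,[A,B])]; cv2.line(im,P[0],P[1],(255,255,0),1)
    c=proj(p,[.57,0,.05]); c=[int(4*v) for v in c]
    save({'image':im[c[0]-250:c[0]+200,c[1]-300:c[1]+300]},'fit_'+n)
E
```

```text
s 1.5 [ 0.5742  0.0003 -0.2006] -11.492687515399266 -1321.6177978515625
s 0.8 [ 0.5744  0.0005 -0.1945] -11.145447729951695 -1782.0054931640625
t 1.5 [ 0.5714  0.0024 -0.1942] -11.129573406212735 -480.0749816894531
t 0.8 [ 0.5714  0.0024 -0.1934] -11.083179726038596 -589.2470703125
```

View pics/fit_s.png

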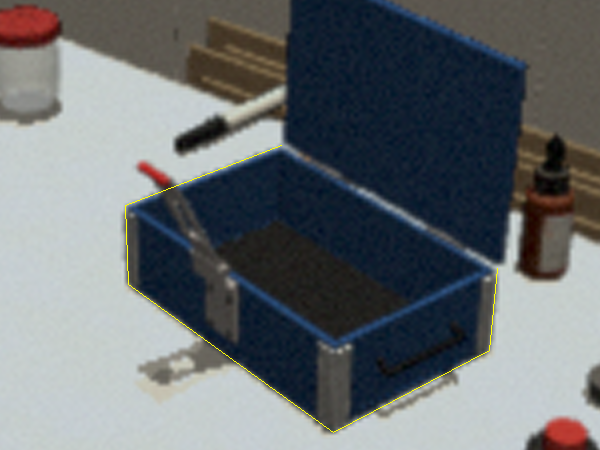

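View pics/fit_t.png

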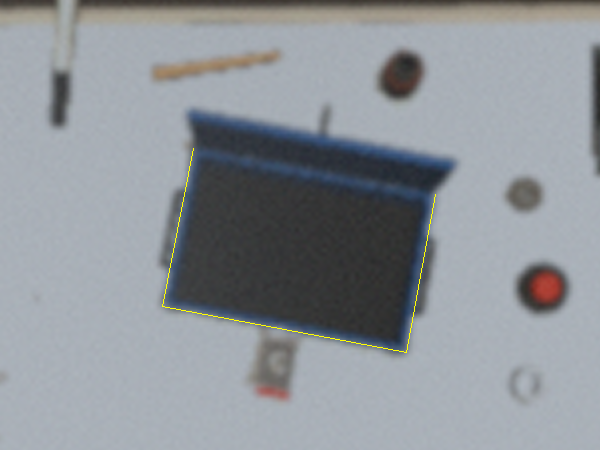

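```bash
python3 - <<'E'
from h import *
np.set_printoptions(precision=4,suppress=True)
s=ctrl.snapshot("scene"); t=ctrl.snapshot("top")
def crop(p,r0,r1,c0,c1,f,n): save({'image':cv2.resize(p['image'][r0:r1,c0:c1],None,fx=f,fy=f,interpolation=cv2.INTER_CUBIC)},n)
crop(s,180,280,320,430,7,'s2');crop(t,140,200,280,370,8,'t2')
for l in ('lid_edge','hasp_tip','eye'):
  for p in (s,t):
    for r in ctrl.mark_of(p,l)[:1]: print(l,r)
q=[.5744,.0005,-.1945];q2=[.5714,.0024,-.1934]
# lid angle and hasp angle by view
for n,p,Q in (('s',s,q),('t',t,q2)):
    a=ctrl.mark_of(p,'lid_edge')[0]['at'];b=ctrl.mark_of(p,'hasp_tip')[0]['at']
    L=lambda th:np.array(proj(p,W(Q,[[.065-.133*np.cos(th)+.0*np.sin(th),0,.06+.133*np.sin(th)]])[0]))-a
    H=lambda th:np.array(proj(p,W(Q,[[-.075+.083*np.cos(th),0,.071+.083*np.sin(th)]])[0]))-b
    for F,x0 in((L,1.6),(H,2.)):
        r=least_squares(lambda v:F(v[0]),[x0]);print(n,r.x,r.fun)
E
```

```text
lid_edge {'at': [150.6, 298.6], 'confidence': 0.6}
lid_edge {'at': [170.3, 270.3], 'confidence': 0.73}
hasp_tip {'at': [190.3, 239.5], 'confidence': 0.56}
hasp_tip {'at': [236.2, 260.7], 'confidence': 0.54}
eye {'at': [160.7, 298.3], 'confidence': 0.91}
eye {'at': [171.7, 269.1], 'confidence': 0.94}
s [1.6832] [0.4484 0.0914]
s [1.9224] [-1.0141 -0.7951]
t [1.675] [0.0318 0.1687]
t [2.0669] [-0.5135 -2.6764]
```

View pics/s2.png

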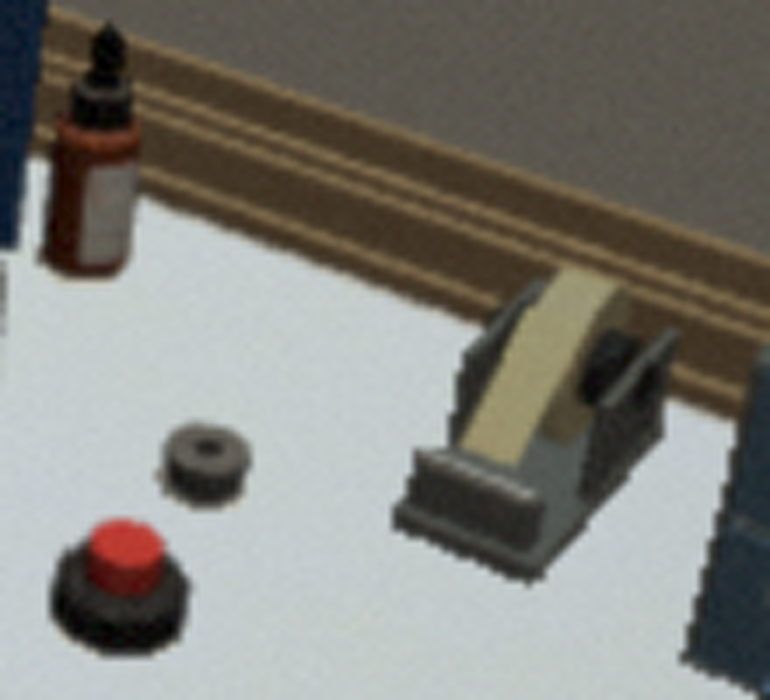

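View pics/t2.png

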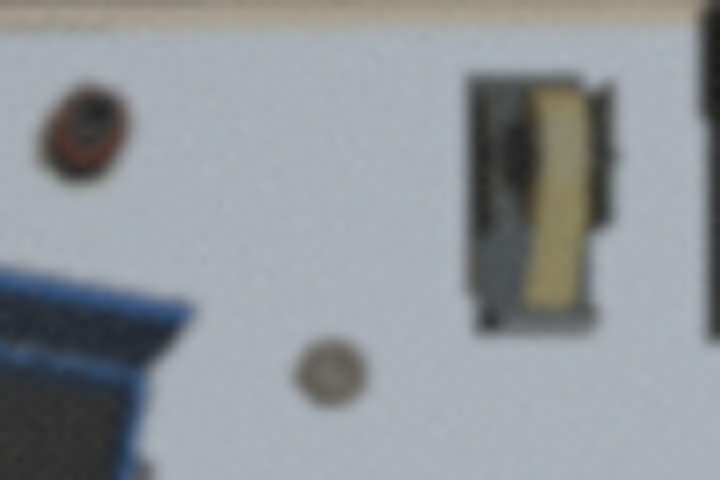

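```bash
cat >> h.py <<'E'
np.set_printoptions(precision=4,suppress=True)
CASE=(.5729,.0015,-.194)
def cw(x,y,z=0): return W(CASE,[[x,y,z]])[0]
def plan(*wp):
    o=ctrl.get_obs(); P=o['tool_pos'];R=Ro.from_euler('xyz',o['orientation'],degrees=True)
    print('t',round(o['clock'],2),'at',P,o['orientation'],'F',o['force'],'open',round(o['opening'],4))
    lp,lr=P,R
    for w in wp:
        p=np.array(w[:3]); r=Ro.from_euler('xyz',[180,0,w[3]],degrees=True) if len(w)==4 else Ro.from_euler('xyz',w[3:],degrees=True)
        d=R.inv().apply(p-P); v=(R.inv()*r).as_rotvec()
        n=max(np.linalg.norm(p-lp)/.05,np.degrees((lr.inv()*r).magnitude())/8.59)
        print(' '.join('%.3f'%k for k in np.r_[d,v]),' rows>=%.1f'%n); lp,lr=p,r
E
python3 - <<'E'
from h import *
plan((.5,.2,.405,-50),(.4587,-.301,.30,-90),(.4587,-.301,.181,-90))
for k in [(.014,.045),(.014,-.045),(-.028,.045),(-.028,-.04)]: print(cw(*k))
E
```

```text
t 3.5 at [0.2733 0.6172 0.4047] [-179.9982    0.0005  -23.8803] F [-0.0963  0.1086  0.1418] open 0.0874
0.376 0.290 -0.000 -0.000 0.000 0.456  rows>=9.5
0.541 0.765 0.105 -0.000 0.000 1.154  rows>=10.3
0.541 0.765 0.224 -0.000 0.000 1.154  rows>=2.4
[0.5953 0.043  0.    ]
[ 0.578  -0.0454  0.    ]
[0.5541 0.0511 0.    ]
[ 0.5377 -0.0324  0.    ]
```

{"method": "carry_out", "body": {
  "moves": "0.045 0.376 0.290 0 0 0 0.456;0.045 0.376 0.290 0 0 0 0.456;0.045 0.376 0.290 0 0 0 0.456;0.045 0.376 0.290 0 0 0 0.456;0.045 0.376 0.290 0 0 0 0.456;0.045 0.376 0.290 0 0 0 0.456;0.045 0.376 0.290 0 0 0 0.456;0.045 0.376 0.290 0 0 0 0.456;0.045 0.376 0.290 0 0 0 0.456;0.045 0.541 0.765 0.105 0 0 1.154;0.045 0.541 0.765 0.105 0 0 1.154;0.045 0.541 0.765 0.105 0 0 1.154;0.045 0.541 0.765 0.105 0 0 1.154;0.045 0.541 0.765 0.105 0 0 1.154;0.045 0.541 0.765 0.105 0 0 1.154;0.045 0.541 0.765 0.105 0 0 1.154;0.045 0.541 0.765 0.105 0 0 1.154;0.045 0.541 0.765 0.105 0 0 1.154;0.045 0.541 0.765 0.105 0 0 1.154;0.045 0.541 0.765 0.105 0 0 1.154"
}}

```text
clock: 5.5
tool_pos: [0.4576, -0.3041, 0.2991]
orientation: [180.0, -0.0, -90.1]
force: [1.1, 0.1, 0.5]
opening: 0.0448
```

```bash
python3 - <<'E'
from h import *
s=ctrl.snapshot("scene"); t=ctrl.snapshot("top")
for k,x,y in [('foot',.4587,-.301)]:
    for p in (s,t):
        try: print(k,fitpart(p,x,y,k))
        except Exception as e: print(e)
save(s,'s3');save(t,'t3')
plan((.4587,-.301,.23,-90),(.4587,-.301,.181,-90))
E
```

```text
foot (array([ 0.4626, -0.301 ]), np.uint64(169), 194.49126111576334)
foot (array([ 0.4679, -0.3122]), np.uint64(132), 62.79337202082388)
t 5.6 at [ 0.4575 -0.3047  0.2983] [179.8804   0.0087 -90.232 ] F [-0.7572  0.3317 -0.6063] open 0.0449
-0.004 -0.001 0.068 0.002 0.000 -0.004  rows>=1.4
-0.004 -0.001 0.117 0.002 0.000 -0.004  rows>=1.0
```

View pics/s3.png

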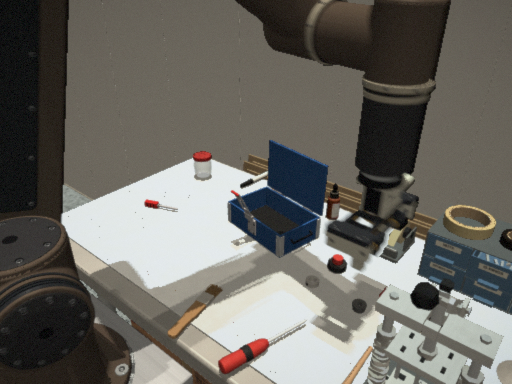

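{"method": "carry_out", "body": {
  "moves": "0.045 -0.004 -0.001 0.05 0 0 0;0.045 -0.004 -0.001 0.09 0 0 0;0.045 -0.004 -0.001 0.117 0 0 0;0.045 -0.004 -0.001 0.117 0 0 0;0.0 -0.004 -0.001 0.117 0 0 0;0.0 -0.004 -0.001 0.117 0 0 0;0.0 -0.004 -0.001 0.117 0 0 0;0.0 -0.004 -0.001 0.117 0 0 0;0.0 -0.004 -0.001 0.117 0 0 0;0.0 -0.004 -0.001 0.05 0 0 0"
}}

```text
clock: 6.6
tool_pos: [0.457, -0.2966, 0.2277]
orientation: [179.4, 0.2, -90.1]
force: [0.6, 0.1, -0.7]
opening: 0.0259
```

```bash
python3 - <<'E'
from h import *
s=ctrl.snapshot("scene");save(s,'s4')
plan((.48,-.25,.40,-90),(.5953,.043,.40,-11.1),(.5953,.043,.192,-11.1))
E
```

```text
t 6.65 at [ 0.4605 -0.298   0.2389] [-179.8356   -0.1314  -89.9125] F [ 4.2298 -1.4741  8.5141] open 0.0256
-0.048 -0.020 -0.161 -0.003 -0.002 0.002  rows>=3.4
-0.340 -0.136 -0.161 -0.001 -0.004 -1.376  rows>=9.2
-0.341 -0.135 0.047 -0.001 -0.004 -1.376  rows>=4.2
```

View pics/s4.png

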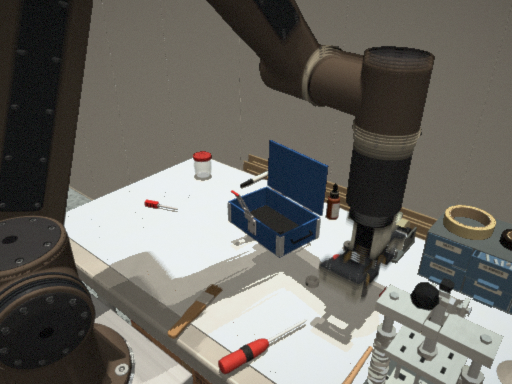

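{"method": "carry_out", "body": {
  "moves": "0 -0.048 -0.02 -0.08 0 0 0;0 -0.048 -0.02 -0.161 0 0 0;0 -0.048 -0.02 -0.161 0 0 0;0 -0.048 -0.02 -0.161 0 0 0;0 -0.34 -0.136 -0.161 0 0 -1.376;0 -0.34 -0.136 -0.161 0 0 -1.376;0 -0.34 -0.136 -0.161 0 0 -1.376;0 -0.34 -0.136 -0.161 0 0 -1.376;0 -0.34 -0.136 -0.161 0 0 -1.376;0 -0.34 -0.136 -0.161 0 0 -1.376;0 -0.34 -0.136 -0.161 0 0 -1.376;0 -0.34 -0.136 -0.161 0 0 -1.376;0 -0.34 -0.136 -0.161 0 0 -1.376;0 -0.34 -0.136 -0.161 0 0 -1.376;0 -0.34 -0.136 -0.161 0 0 -1.376;0 -0.34 -0.136 -0.161 0 0 -1.376"
}}

```text
clock: 8.25
tool_pos: [0.5952, 0.0424, 0.3938]
orientation: [-180.0, -0.0, -11.4]
force: [0.3, 0.1, -0.7]
opening: 0.0259
```

```bash
python3 - <<'E'
from h import *
s=ctrl.snapshot("scene");t=ctrl.snapshot("top");save(s,'s5');save(t,'t5')
plan((.5953,.043,.192,-11.1))
E
```

```text
t 8.35 at [0.5952 0.0424 0.3938] [-179.9895   -0.0128  -11.3035] F [ 0.0851  0.3128 -0.6866] open 0.0255
-0.000 -0.001 0.202 -0.000 -0.000 -0.004  rows>=4.0
```

View pics/s5.png

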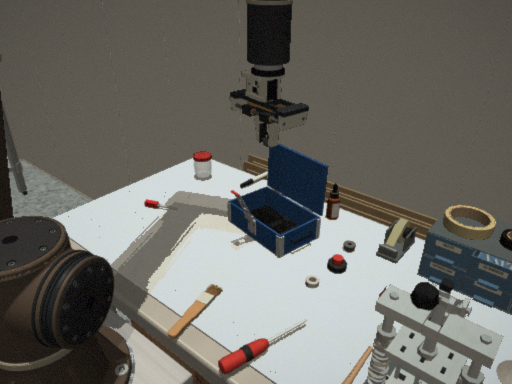

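View pics/t5.png

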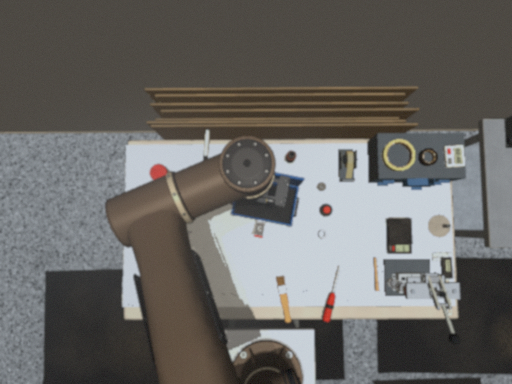

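{"method": "carry_out", "body": {
  "moves": "0 0 -0.001 0.05 0 0 -0.004;0 0 -0.001 0.1 0 0 -0.004;0 0 -0.001 0.15 0 0 -0.004;0 0 -0.001 0.18 0 0 -0.004;0 0 -0.001 0.202 0 0 -0.004;0 0 -0.001 0.202 0 0 -0.004;0 0 -0.001 0.202 0 0 -0.004;0.038 0 -0.001 0.202 0 0 -0.004;0.038 0 -0.001 0.202 0 0 -0.004;0.038 0 -0.001 0.202 0 0 -0.004;0.038 0 -0.001 0.15 0 0 -0.004;0.038 0 -0.001 0.1 0 0 -0.004;0.038 0 -0.001 0.05 0 0 -0.004;0.038 0 -0.001 0 0 0 -0.004;0.038 0 -0.001 0 0 0 -0.004"
}}

```text
clock: 9.85
tool_pos: [0.5968, 0.0437, 0.4025]
orientation: [-179.7, -0.7, -10.9]
force: [0.3, 0.1, -0.9]
opening: 0.0378
```

```bash
python3 - <<'E'
from h import *
s=ctrl.snapshot("scene");save({'image':cv2.resize(s['image'][140:320,200:400],None,fx=4,fy=3.3)},'s6')
for k,x,y in [('foot',.624,-.191),('collar',.462,-.192),('knob',.544,-.204)]: print(k,fitpart(s,x,y,k))
plan((.5,-.19,.39,-60),(.4605,-.191,.23,-90),(.4605,-.191,.18,-90))
E
```

```text
foot (array([ 0.6242, -0.1905]), np.uint64(138), 126.03223090595566)
collar (array([ 0.4625, -0.1917]), np.uint64(150), 160.18200323916972)
knob (array([ 0.5442, -0.2041]), np.uint64(321), 335.33284323941916)
t 9.9 at [0.596  0.0437 0.3991] [-179.7396   -0.4687  -10.9203] F [-0.7443  0.2482 -0.8094] open 0.0379
-0.050 0.248 0.008 -0.008 -0.006 0.857  rows>=5.7
-0.090 0.257 0.167 -0.009 -0.004 1.380  rows>=3.5
-0.090 0.257 0.217 -0.009 -0.004 1.380  rows>=1.0
```

View pics/s6.png

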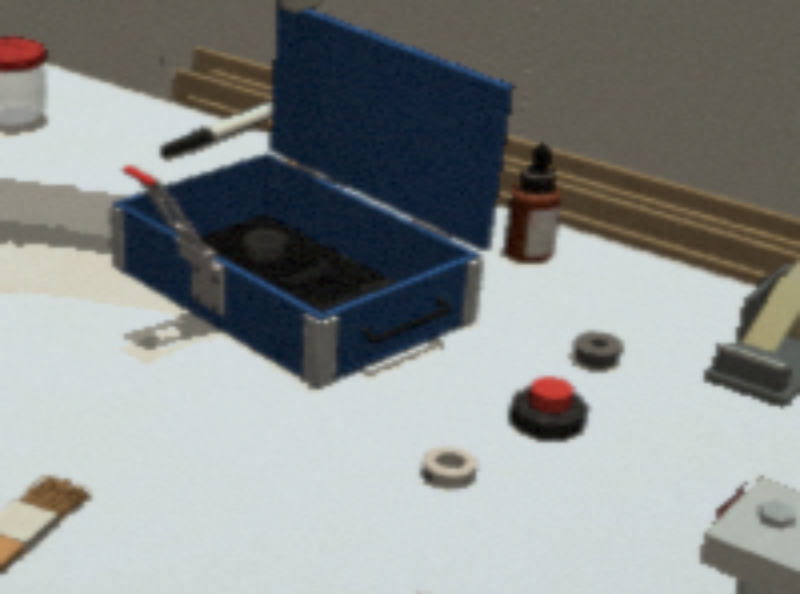

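{"method": "carry_out", "body": {
  "moves": "0.044 -0.05 0.248 0.008 0 0 0.857;0.044 -0.05 0.248 0.008 0 0 0.857;0.044 -0.05 0.248 0.008 0 0 0.857;0.044 -0.05 0.248 0.008 0 0 0.857;0.044 -0.05 0.248 0.008 0 0 0.857;0.044 -0.05 0.248 0.008 0 0 0.857;0.044 -0.09 0.257 0.167 -0.009 -0.004 1.38;0.044 -0.09 0.257 0.167 -0.009 -0.004 1.38;0.044 -0.09 0.257 0.167 -0.009 -0.004 1.38;0.044 -0.09 0.257 0.167 -0.009 -0.004 1.38;0.044 -0.09 0.257 0.167 -0.009 -0.004 1.38;0.044 -0.09 0.257 0.167 -0.009 -0.004 1.38;0.044 -0.09 0.257 0.167 -0.009 -0.004 1.38"
}}

```text
clock: 11.2
tool_pos: [0.4594, -0.1916, 0.228]
orientation: [179.7, -0.2, -89.9]
force: [0.2, 1.0, 1.1]
opening: 0.044
```

```bash
python3 - <<'E'
from h import *
s=ctrl.snapshot("scene");save({'image':cv2.resize(s['image'][180:340,260:400],None,fx=4,fy=3.7)},'s7')
plan((.4605,-.191,.18,-90))
E
```

```text
t 11.25 at [ 0.4593 -0.1916  0.228 ] [179.662   -0.1498 -89.8952] F [-0.9199  0.7685 -0.6832] open 0.0439
-0.001 -0.001 0.048 0.006 -0.003 0.002  rows>=1.0
```

View pics/s7.png

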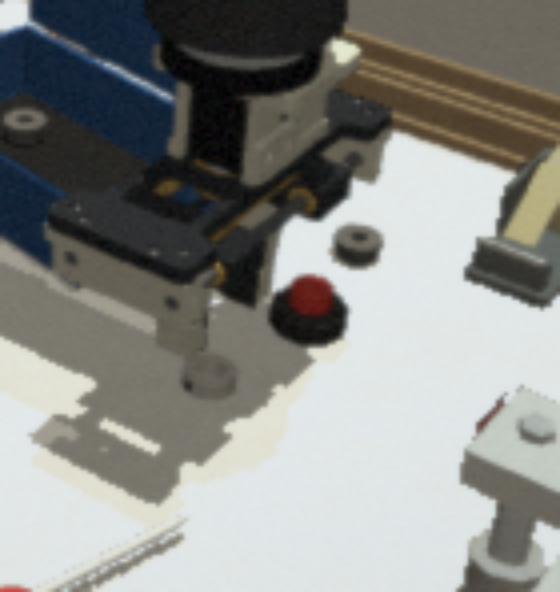

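{"method": "carry_out", "body": {
  "moves": "0.044 -0.001 -0.001 0.03 0 0 0;0.044 -0.001 -0.001 0.048 0 0 0;0.044 -0.001 -0.001 0.048 0 0 0;0.0 -0.001 -0.001 0.048 0 0 0;0.0 -0.001 -0.001 0.048 0 0 0;0.0 -0.001 -0.001 0.048 0 0 0;0.0 -0.001 -0.001 0.048 0 0 0;0.0 -0.001 -0.001 0.048 0 0 0;0 -0.001 0 0.02 0 0 0;0 -0.001 0 -0.02 0 0 0;0 -0.001 0 -0.02 0 0 0"
}}

```text
clock: 12.35
tool_pos: [0.4602, -0.1908, 0.251]
orientation: [179.9, -0.2, -89.9]
force: [1.9, 0.1, -0.7]
opening: 0.0266
```

```bash
python3 - <<'E'
from h import *
plan((.48,-.17,.40,-90),(.5541,.0511,.40,-11.1),(.5541,.0511,.191,-11.1))
E
```

```text
t 12.35 at [ 0.4602 -0.1908  0.251 ] [179.9188  -0.1958 -89.9357] F [ 1.8598  0.1148 -0.6829] open 0.0266
-0.020 -0.020 -0.149 0.001 -0.003 0.001  rows>=3.0
-0.241 -0.094 -0.150 0.004 -0.002 -1.376  rows>=9.2
-0.242 -0.094 0.059 0.004 -0.002 -1.376  rows>=4.2
```

{"method": "carry_out", "body": {
  "moves": "0 -0.02 -0.02 -0.05 0 0 0;0 -0.02 -0.02 -0.1 0 0 0;0 -0.02 -0.02 -0.149 0 0 0;0 -0.242 -0.094 -0.149 0.004 -0.002 -1.376;0 -0.242 -0.094 -0.149 0.004 -0.002 -1.376;0 -0.242 -0.094 -0.149 0.004 -0.002 -1.376;0 -0.242 -0.094 -0.149 0.004 -0.002 -1.376;0 -0.242 -0.094 -0.149 0.004 -0.002 -1.376;0 -0.242 -0.094 -0.149 0.004 -0.002 -1.376;0 -0.242 -0.094 -0.149 0.004 -0.002 -1.376;0 -0.242 -0.094 -0.149 0.004 -0.002 -1.376;0 -0.242 -0.094 -0.149 0.004 -0.002 -1.376;0 -0.242 -0.094 -0.149 0.004 -0.002 -1.376;0 -0.242 -0.094 -0.149 0.004 -0.002 -1.376;0 -0.242 -0.094 -0.149 0.004 -0.002 -1.376"
}}

```text
clock: 13.85
tool_pos: [0.5537, 0.0517, 0.394]
orientation: [180.0, 0.4, -11.4]
force: [0.4, -0.1, -1.1]
opening: 0.0266
```

```bash
python3 - <<'E'
from h import *
plan((.5541,.0511,.191,-11.1))
E
```

```text
t 13.85 at [0.5537 0.0517 0.394 ] [179.9874   0.4298 -11.3564] F [ 0.4288 -0.1146 -1.0998] open 0.0266
0.002 0.000 0.203 0.000 0.008 -0.004  rows>=4.1
```

{"method": "carry_out", "body": {
  "moves": "0 0.001 0 0.05 0 0.004 -0.004;0 0.001 0 0.1 0 0.004 -0.004;0 0.001 0 0.15 0 0.004 -0.004;0 0.001 0 0.18 0 0.004 -0.004;0 0.001 0 0.202 0 0.004 -0.004;0 0.001 0 0.202 0 0.004 -0.004;0 0.001 0 0.202 0 0.004 -0.004;0.04 0.001 0 0.202 0 0.004 -0.004;0.04 0.001 0 0.202 0 0.004 -0.004;0.04 0.001 0 0.202 0 0.004 -0.004;0.04 0.001 0 0.15 0 0.004 -0.004;0.04 0.001 0 0.1 0 0.004 -0.004;0.04 0.001 0 0.05 0 0.004 -0.004;0.04 0.001 0 0 0 0.004 -0.004;0.04 0.001 0 0 0 0.004 -0.004"
}}

```text
clock: 15.35
tool_pos: [0.5561, 0.0517, 0.4029]
orientation: [-179.7, -0.5, -10.9]
force: [0.6, -0.5, -0.8]
opening: 0.04
```

```bash
python3 - <<'E'
from h import *
s=ctrl.snapshot("scene");save({'image':cv2.resize(s['image'][140:320,200:400],None,fx=4,fy=3.3)},'s8')
for k,x,y in [('foot',.624,-.191),('knob',.544,-.204)]: print(k,fitpart(s,x,y,k))
plan((.5,-.19,.39,-60),(.5425,-.203,.23,-90))
E
```

```text
foot (array([ 0.6242, -0.1905]), np.uint64(138), 126.03223090595566)
knob (array([ 0.5442, -0.2041]), np.uint64(321), 335.33284323941916)
t 15.4 at [0.5553 0.0517 0.3995] [-179.7213   -0.2714  -10.9226] F [ 0.3609 -0.2328 -0.4394] open 0.0403
-0.009 0.248 0.008 -0.007 -0.002 0.857  rows>=5.7
0.035 0.253 0.168 -0.007 -0.001 1.380  rows>=3.5
```

View pics/s8.png

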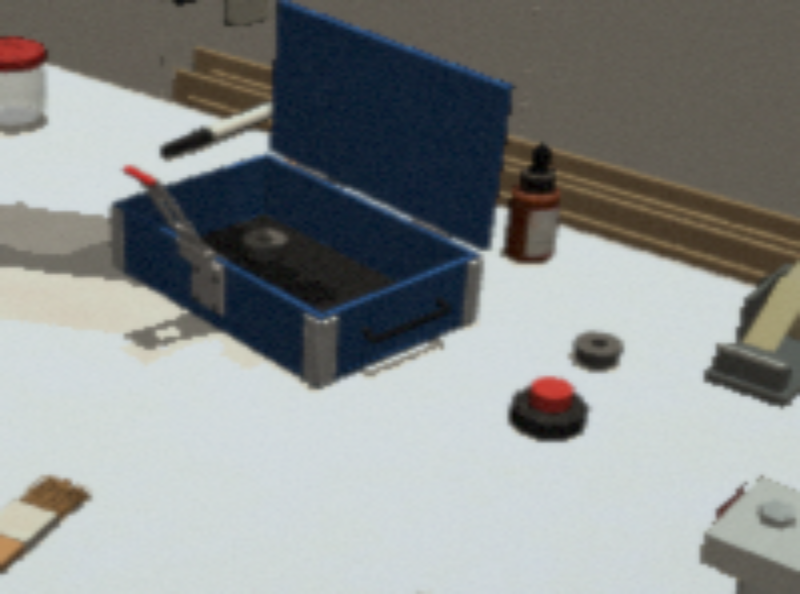

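{"method": "carry_out", "body": {
  "moves": "0.062 -0.009 0.248 0.008 0 0 0.857;0.062 -0.009 0.248 0.008 0 0 0.857;0.062 -0.009 0.248 0.008 0 0 0.857;0.062 -0.009 0.248 0.008 0 0 0.857;0.062 -0.009 0.248 0.008 0 0 0.857;0.062 -0.009 0.248 0.008 0 0 0.857;0.062 0.035 0.253 0.168 -0.007 -0.001 1.38;0.062 0.035 0.253 0.168 -0.007 -0.001 1.38;0.062 0.035 0.253 0.168 -0.007 -0.001 1.38;0.062 0.035 0.253 0.168 -0.007 -0.001 1.38;0.062 0.035 0.253 0.168 -0.007 -0.001 1.38;0.062 0.035 0.253 0.168 -0.007 -0.001 1.38;0.062 0.035 0.253 0.168 -0.007 -0.001 1.38"
}}

```text
clock: 16.7
tool_pos: [0.5409, -0.2033, 0.2277]
orientation: [179.6, -0.2, -89.9]
force: [0.4, -0.1, 0.2]
opening: 0.0618
```

```bash
python3 - <<'E'
from h import *
s=ctrl.snapshot("scene");save({'image':cv2.resize(s['image'][180:340,260:400],None,fx=4,fy=3.7)},'s9')
t=ctrl.snapshot("top");save({'image':cv2.resize(t['image'][145:265,200:370],None,fx=4.5,fy=4.5)},'t9')
plan((.5425,-.203,.181,-90))
E
```

```text
t 16.8 at [ 0.5409 -0.2032  0.2279] [179.668   -0.1692 -89.922 ] F [0.3109 0.4002 0.4225] open 0.062
-0.000 -0.002 0.047 0.006 -0.003 0.001  rows>=0.9
```

View pics/s9.png

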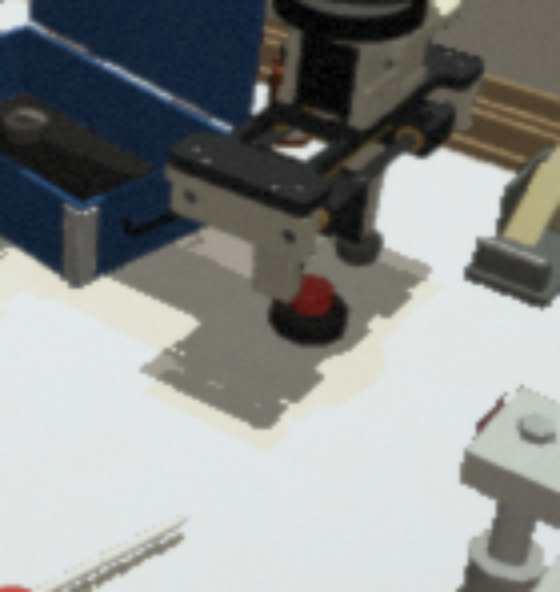

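View pics/t9.png

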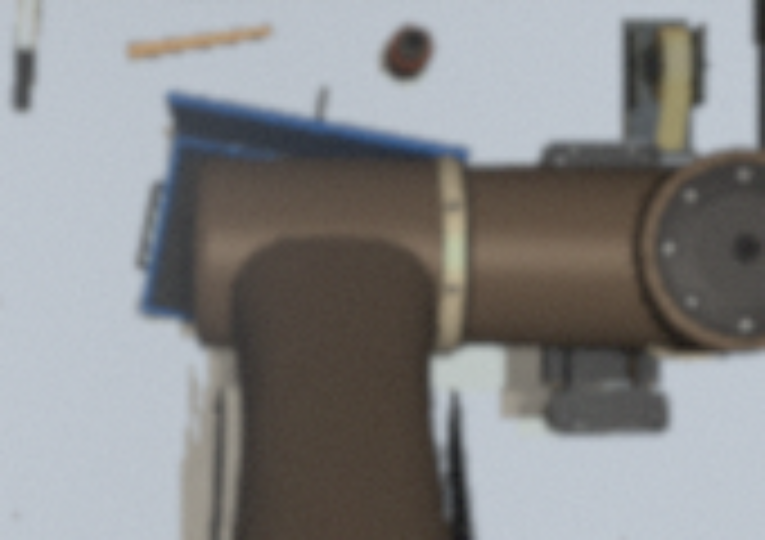

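{"method": "carry_out", "body": {
  "moves": "0.062 0 -0.002 0.03 0 0 0;0.062 0 -0.002 0.047 0 0 0;0.062 0 -0.002 0.047 0 0 0;0.0 0 -0.002 0.047 0 0 0;0.0 0 -0.002 0.047 0 0 0;0.0 0 -0.002 0.047 0 0 0;0.0 0 -0.002 0.047 0 0 0;0.0 0 -0.002 0.047 0 0 0;0 0 -0.001 0.02 0 0 0;0 0 -0.001 -0.02 0 0 0;0 0 -0.001 -0.02 0 0 0"
}}

```text
clock: 17.9
tool_pos: [0.5438, -0.2036, 0.2511]
orientation: [180.0, -0.2, -89.9]
force: [1.2, -0.1, -0.2]
opening: 0.0434
```

```bash
python3 - <<'E'
from h import *
plan((.52,-.19,.405,-90),(.5377,-.0324,.405,-11.1),(.5377,-.0324,.191,-11.1))
E
```

```text
t 17.9 at [ 0.5438 -0.2036  0.2511] [179.9573  -0.2431 -89.9314] F [ 1.1895 -0.1058 -0.2275] open 0.0434
-0.013 0.024 -0.154 0.001 -0.004 0.001  rows>=3.1
-0.171 0.006 -0.155 0.004 -0.003 -1.376  rows>=9.2
-0.171 0.006 0.059 0.004 -0.003 -1.376  rows>=4.3
```

{"method": "carry_out", "body": {
  "moves": "0 -0.013 0.024 -0.05 0 0 0;0 -0.013 0.024 -0.1 0 0 0;0 -0.013 0.024 -0.154 0 0 0;0 -0.171 0.006 -0.155 0.004 -0.003 -1.376;0 -0.171 0.006 -0.155 0.004 -0.003 -1.376;0 -0.171 0.006 -0.155 0.004 -0.003 -1.376;0 -0.171 0.006 -0.155 0.004 -0.003 -1.376;0 -0.171 0.006 -0.155 0.004 -0.003 -1.376;0 -0.171 0.006 -0.155 0.004 -0.003 -1.376;0 -0.171 0.006 -0.155 0.004 -0.003 -1.376;0 -0.171 0.006 -0.155 0.004 -0.003 -1.376;0 -0.171 0.006 -0.155 0.004 -0.003 -1.376;0 -0.171 0.006 -0.155 0.004 -0.003 -1.376;0 -0.171 0.006 -0.155 0.004 -0.003 -1.376;0 -0.171 0.006 -0.155 0.004 -0.003 -1.376"
}}

```text
clock: 19.4
tool_pos: [0.5371, -0.0319, 0.4006]
orientation: [-180.0, 0.5, -11.4]
force: [-0.3, 0.8, -0.5]
opening: 0.0434
```

```bash
python3 - <<'E'
from h import *
s=ctrl.snapshot("scene");save({'image':cv2.resize(s['image'][80:260,200:400],None,fx=4,fy=3.3)},'s10')
plan((.5377,-.0324,.191,-11.1))
E
```

```text
t 19.45 at [ 0.5371 -0.0319  0.4006] [-179.9938    0.4521  -11.3223] F [ 0.2012 -0.3518 -0.3117] open 0.0434
0.002 0.000 0.210 -0.000 0.008 -0.004  rows>=4.2
```

View pics/s10.png

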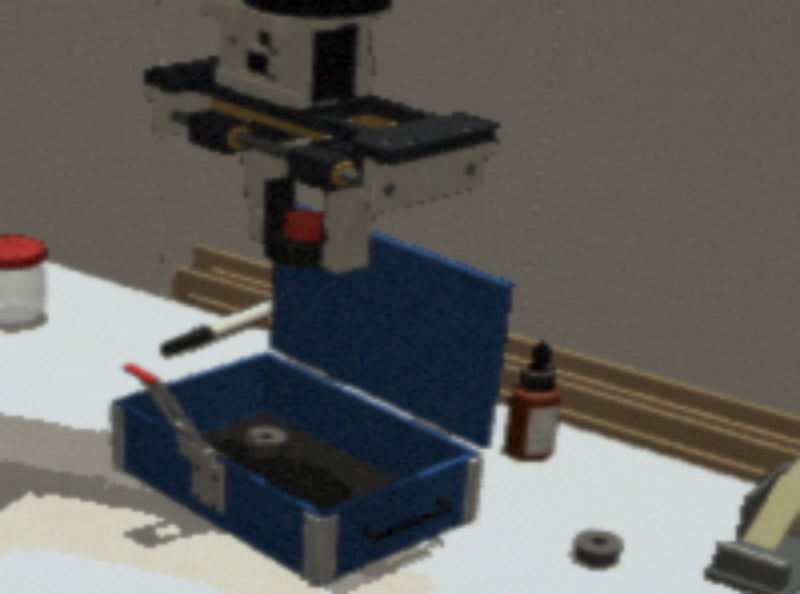

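{"method": "carry_out", "body": {
  "moves": "0 0.001 0 0.05 0 0.004 -0.004;0 0.001 0 0.1 0 0.004 -0.004;0 0.001 0 0.15 0 0.004 -0.004;0 0.001 0 0.19 0 0.004 -0.004;0 0.001 0 0.209 0 0.004 -0.004;0 0.001 0 0.209 0 0.004 -0.004;0 0.001 0 0.209 0 0.004 -0.004;0.053 0.001 0 0.209 0 0.004 -0.004;0.053 0.001 0 0.209 0 0.004 -0.004;0.053 0.001 0 0.209 0 0.004 -0.004;0.053 0.001 0 0.15 0 0.004 -0.004;0.053 0.001 0 0.1 0 0.004 -0.004;0.053 0.001 0 0.05 0 0.004 -0.004;0.053 0.001 0 0 0 0.004 -0.004;0.053 0.001 0 0 0 0.004 -0.004"
}}

```text
clock: 20.95
tool_pos: [0.5392, -0.0322, 0.4083]
orientation: [-179.8, -0.4, -10.9]
force: [0.2, 0.7, -0.8]
opening: 0.0531
```

```bash
python3 - <<'E'
from h import *
s=ctrl.snapshot("scene");save({'image':cv2.resize(s['image'][140:320,200:400],None,fx=4,fy=3.3)},'s11')
for k,x,y in [('foot',.624,-.191)]: print(k,fitpart(s,x,y,k))
plan((.56,-.18,.39,-60),(.6228,-.190,.23,-90))
E
```

```text
foot (array([ 0.6243, -0.1904]), np.uint64(139), 125.99360368330963)
t 21.0 at [ 0.5388 -0.0321  0.4068] [-179.7785   -0.3158  -10.9133] F [1.2006 0.5545 1.7195] open 0.0528
0.049 0.141 0.017 -0.006 -0.004 0.857  rows>=5.7
0.111 0.140 0.177 -0.007 -0.002 1.380  rows>=3.5
```

View pics/s11.png

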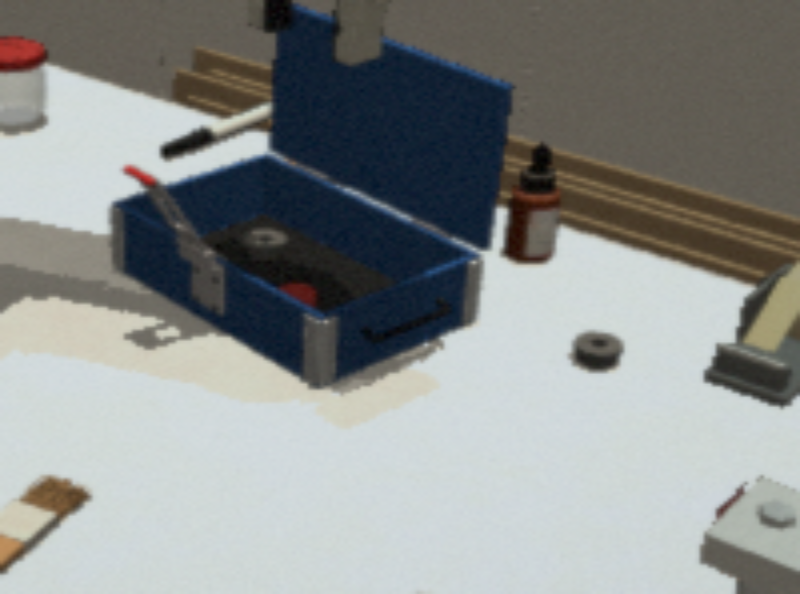

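{"method": "carry_out", "body": {
  "moves": "0.044 0.111 0.14 0.017 0 0 1.38;0.044 0.111 0.14 0.017 0 0 1.38;0.044 0.111 0.14 0.017 0 0 1.38;0.044 0.111 0.14 0.017 0 0 1.38;0.044 0.111 0.14 0.017 0 0 1.38;0.044 0.111 0.14 0.017 0 0 1.38;0.044 0.111 0.14 0.017 0 0 1.38;0.044 0.111 0.14 0.017 0 0 1.38;0.044 0.111 0.14 0.017 0 0 1.38;0.044 0.111 0.14 0.017 0 0 1.38;0.044 0.111 0.14 0.06 0 0 1.38;0.044 0.111 0.14 0.11 0 0 1.38;0.044 0.111 0.14 0.15 0 0 1.38;0.044 0.111 0.14 0.177 0 0 1.38;0.044 0.111 0.14 0.177 0 0 1.38"
}}

```text
clock: 22.5
tool_pos: [0.6178, -0.1902, 0.2184]
orientation: [179.3, 0.1, -90.1]
force: [-0.2, 0.1, -0.3]
opening: 0.0441
```

```bash
python3 - <<'E'
from h import *
s=ctrl.snapshot("scene");save({'image':cv2.resize(s['image'][120:300,260:430],None,fx=4,fy=3.3)},'s12')
plan((.6228,-.190,.181,-90))
E
```

```text
t 22.55 at [ 0.6191 -0.1904  0.2213] [179.5354   0.0548 -90.0118] F [-0.4254 -0.1448  0.4651] open 0.0438
-0.000 -0.004 0.040 0.008 0.001 -0.000  rows>=0.8
```

View pics/s12.png

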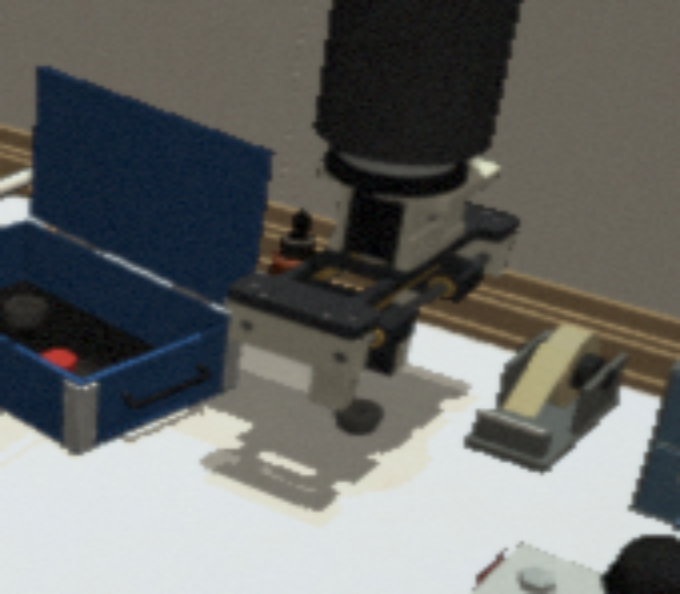

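{"method": "carry_out", "body": {
  "moves": "0.044 0 -0.003 0.02 0 0 0;0.044 0 -0.003 0.03 0 0 0;0.044 0 -0.003 0.03 0 0 0;0.044 0 -0.003 0.03 0 0 0;0.044 0 -0.003 0.03 0 0 0"
}}

```text
clock: 23.05
tool_pos: [0.6232, -0.1904, 0.1946]
orientation: [179.9, 0.0, -90.0]
force: [0.3, 0.0, 1.0]
opening: 0.0437
```

```bash
python3 - <<'E'
from h import *
plan((.6228,-.190,.181,-90))
E
```

```text
t 23.05 at [ 0.6232 -0.1904  0.1946] [179.8918   0.0378 -89.9899] F [0.3331 0.0416 0.9893] open 0.0437
-0.000 0.000 0.014 0.002 0.001 0.000  rows>=0.3
```

{"method": "carry_out", "body": {
  "moves": "0.044 0 0 0.013 0 0 0;0.044 0 0 0.013 0 0 0;0.0 0 0 0.013 0 0 0;0.0 0 0 0.013 0 0 0;0.0 0 0 0.013 0 0 0;0.0 0 0 0.013 0 0 0;0.0 0 0 0.013 0 0 0;0 0 0 -0.02 0 0 0;0 0 0 -0.06 0 0 0;0 0 0 -0.1 0 0 0;0 0 0 -0.15 0 0 0;0 0 0 -0.2 0 0 0;0 0 0 -0.21 0 0 0;0 0 0 -0.21 0 0 0;0 0 0 -0.21 0 0 0"
}}

```text
clock: 24.55
tool_pos: [0.6232, -0.1905, 0.4024]
orientation: [179.7, 0.1, -90.0]
force: [0.8, -0.5, -0.8]
opening: 0.0258
```

```bash
python3 - <<'E'
from h import *
s=ctrl.snapshot("scene");save({'image':cv2.resize(s['image'][80:260,260:430],None,fx=4,fy=3.3)},'s13')
plan((.578,-.0454,.405,-11.1),(.578,-.0454,.191,-11.1))
E
```

```text
t 24.6 at [ 0.6232 -0.1905  0.4016] [179.6602   0.0834 -90.0158] F [ 0.805   0.6749 -0.9989] open 0.0259
-0.145 0.045 -0.003 0.004 0.005 -1.377  rows>=9.2
-0.145 0.044 0.211 0.004 0.005 -1.377  rows>=4.3
```

View pics/s13.png

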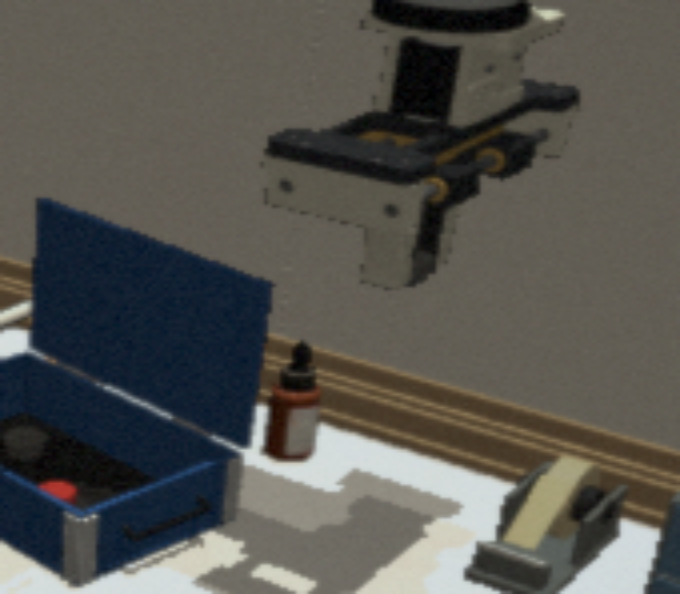

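{"method": "carry_out", "body": {
  "moves": "0 -0.145 0.041 -0.003 0 0 -1.377;0 -0.145 0.041 -0.003 0 0 -1.377;0 -0.145 0.041 -0.003 0 0 -1.377;0 -0.145 0.041 -0.003 0 0 -1.377;0 -0.145 0.041 -0.003 0 0 -1.377;0 -0.145 0.041 -0.003 0 0 -1.377;0 -0.145 0.041 -0.003 0 0 -1.377;0 -0.145 0.041 -0.003 0 0 -1.377;0 -0.145 0.041 -0.003 0 0 -1.377;0 -0.145 0.041 -0.003 0 0 -1.377;0 -0.145 0.041 -0.003 0 0 -1.377;0 -0.145 0.041 -0.003 0 0 -1.377;0 -0.145 0.041 -0.003 0 0 -1.377"
}}

```text
clock: 25.9
tool_pos: [0.5826, -0.0456, 0.4062]
orientation: [180.0, 0.2, -11.2]
force: [0.4, -0.4, -1.1]
opening: 0.0257
```

```bash
python3 - <<'E'
from h import *
print(cw(.018,-.045))
plan((.582,-.0462,.191,-11.1))
E
```

```text
[ 0.5819 -0.0461  0.    ]
t 25.9 at [ 0.5826 -0.0456  0.4062] [179.9962   0.2471 -11.2302] F [ 0.4406 -0.4138 -1.1046] open 0.0257
0.000 0.001 0.215 0.000 0.004 -0.002  rows>=4.3
```

{"method": "carry_out", "body": {
  "moves": "0 0 0.001 0.05 0 0 0;0 0 0.001 0.1 0 0 0;0 0 0.001 0.15 0 0 0;0 0 0.001 0.195 0 0 0;0 0 0.001 0.215 0 0 0;0 0 0.001 0.215 0 0 0;0 0 0.001 0.215 0 0 0;0.038 0 0.001 0.215 0 0 0;0.038 0 0.001 0.215 0 0 0;0.038 0 0.001 0.215 0 0 0;0.038 0 0.001 0.165 0 0 0;0.038 0 0.001 0.115 0 0 0;0.038 0 0.001 0.06 0 0 0;0.038 0 0.001 0 0 0 0;0.038 0 0.001 0 0 0 0"
}}

```text
clock: 27.4
tool_pos: [0.583, -0.0468, 0.414]
orientation: [-179.8, -0.4, -11.1]
force: [1.3, -0.3, -1.1]
opening: 0.038
```

```bash
python3 - <<'E'
from h import *
s=ctrl.snapshot("scene");save({'image':cv2.resize(s['image'][140:320,200:400],None,fx=4,fy=3.3)},'s14')
plan()
E
```

```text
t 27.45 at [ 0.5831 -0.0467  0.414 ] [-179.8091   -0.3682  -11.0761] F [ 0.5029 -0.5885  1.665 ] open 0.0379
```

View pics/s14.png

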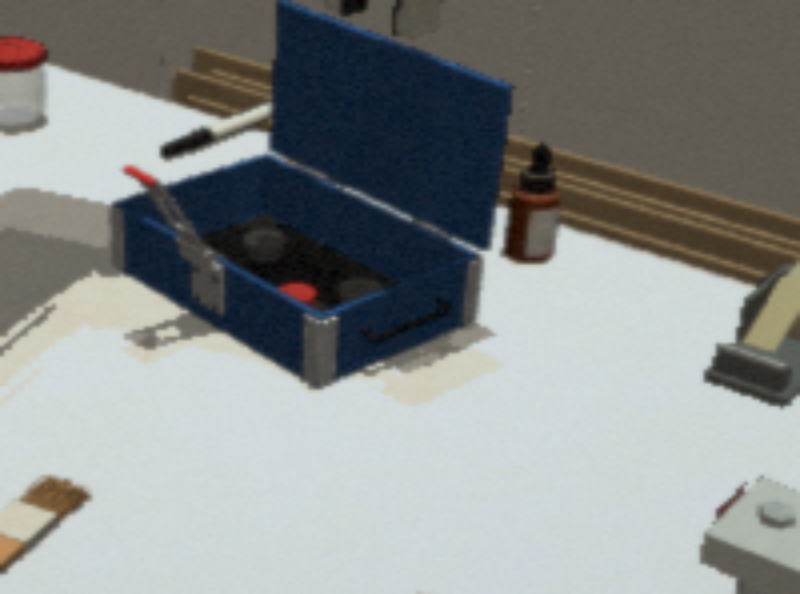

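```bash
python3 - <<'E'
from h import *
a=cw(.122,.035); b=cw(.122,.035)
plan((a[0],a[1],.414,-11.1),(a[0],a[1],.335,-11.1))
E
```

```text
t 27.45 at [ 0.5831 -0.0467  0.414 ] [-179.8091   -0.3682  -11.0761] F [ 0.5029 -0.5885  1.665 ] open 0.0379
0.103 -0.080 0.001 -0.003 -0.006 0.000  rows>=2.6
0.102 -0.080 0.080 -0.003 -0.006 0.000  rows>=1.6
```

{"method": "carry_out", "body": {
  "moves": "0 0.05 -0.04 0 0 0 0;0 0.103 -0.08 0 0 0 0;0 0.103 -0.08 0 0 0 0;0 0.103 -0.08 0 0 0 0;0 0.103 -0.08 0 0 0 0"
}}

```text
clock: 27.95
tool_pos: [0.699, 0.0124, 0.4052]
orientation: [180.0, 0.3, -11.1]
force: [-1.5, 0.6, -0.0]
opening: 0.0039
```

```bash
python3 - <<'E'
from h import *
s=ctrl.snapshot("scene");save({'image':cv2.resize(s['image'][60:320,160:400],None,fx=3.3,fy=2.3)},'s15')
t=ctrl.snapshot("top");save({'image':cv2.resize(t['image'][125:265,150:350],None,fx=4,fy=4)},'t15')
a=cw(.122,.035)
plan((a[0],a[1],.335,-11.1))
E
```

```text
t 28.05 at [0.6982 0.0118 0.4063] [-179.9932    0.2297  -11.117 ] F [ 0.7385 -0.4927 -0.5125] open 0.001
0.001 -0.001 0.071 -0.000 0.004 -0.000  rows>=1.4
```

View pics/s15.png

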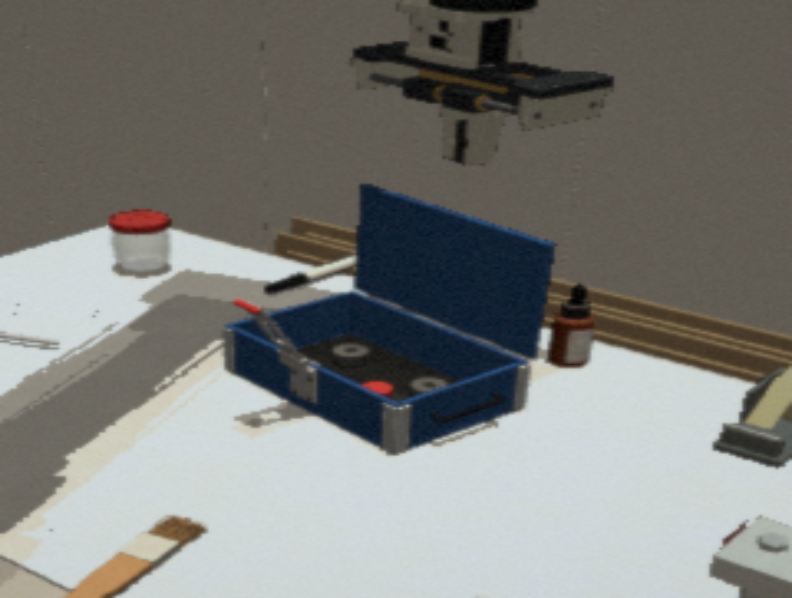

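View pics/t15.png

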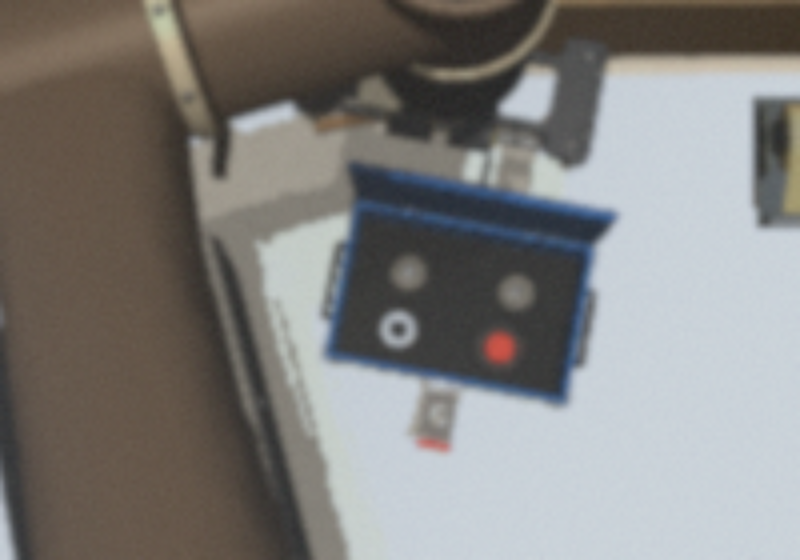

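{"method": "carry_out", "body": {
  "moves": "0 0.001 -0.001 0.03 0 0.004 0;0 0.001 -0.001 0.06 0 0.004 0;0 0.001 -0.001 0.071 0 0.004 0;0 0.001 -0.001 0.071 0 0.004 0;0 0.001 -0.001 0.071 0 0.004 0"
}}

```text
clock: 28.55
tool_pos: [0.7001, 0.0127, 0.3368]
orientation: [-180.0, -0.1, -11.1]
force: [0.1, 0.6, 0.7]
opening: 0.0003
```

```bash
python3 - <<'E'
from h import *
wp=[]
for th in np.arange(1.6,0.05,-.12):
    r=.1; x=.065-r*np.cos(th)+.008*np.sin(th)+.010; z=.06+r*np.sin(th)+.008*np.cos(th)
    p=cw(x,.035); wp.append((p[0],p[1],z+.178,-11.1)); print(round(th,2),round(x,4),round(z,4))
plan(*wp)
E
```

```text
1.6 0.0859 0.1597
1.48 0.0739 0.1603
1.36 0.0619 0.1595
1.24 0.0501 0.1572
1.12 0.0386 0.1535
1.0 0.0277 0.1485
0.88 0.0175 0.1422
0.76 0.008 0.1347
0.64 -0.0004 0.1261
0.52 -0.0078 0.1166
0.4 -0.014 0.1063
0.28 -0.0189 0.0953
0.16 -0.0224 0.0838
t 28.55 at [0.7001 0.0127 0.3368] [-179.9782   -0.1169  -11.1011] F [0.0718 0.5649 0.732 ] open 0.0003
-0.037 0.001 -0.001 -0.000 -0.002 -0.000  rows>=0.7
-0.049 0.001 -0.002 -0.000 -0.002 -0.000  rows>=0.2
-0.061 0.001 -0.001 -0.000 -0.002 -0.000  rows>=0.2
-0.073 0.001 0.002 -0.000 -0.002 -0.000  rows>=0.2
-0.084 0.001 0.005 -0.000 -0.002 -0.000  rows>=0.2
-0.095 0.001 0.010 -0.000 -0.002 -0.000  rows>=0.2
-0.105 0.001 0.016 -0.000 -0.002 -0.000  rows>=0.2
-0.115 0.001 0.024 -0.000 -0.002 -0.000  rows>=0.2
-0.123 0.001 0.032 -0.000 -0.002 -0.000  rows>=0.2
-0.130 0.001 0.042 -0.000 -0.002 -0.000  rows>=0.2
-0.137 0.001 0.052 -0.000 -0.002 -0.000  rows>=0.2
-0.142 0.001 0.063 -0.000 -0.002 -0.000  rows>=0.2
-0.145 0.001 0.075 -0.000 -0.002 -0.000  rows>=0.2
```

{"method": "carry_out", "body": {
  "moves": "0 -0.02 0.001 -0.001 0 0 0;0 -0.037 0.001 -0.001 0 0 0;0 -0.043 0.001 -0.001 0 0 0;0 -0.049 0.001 -0.002 0 0 0;0 -0.061 0.001 -0.001 0 0 0;0 -0.073 0.001 0.002 0 0 0;0 -0.084 0.001 0.005 0 0 0;0 -0.095 0.001 0.01 0 0 0;0 -0.105 0.001 0.016 0 0 0;0 -0.115 0.001 0.024 0 0 0;0 -0.123 0.001 0.032 0 0 0;0 -0.13 0.001 0.042 0 0 0;0 -0.137 0.001 0.052 0 0 0;0 -0.142 0.001 0.063 0 0 0;0 -0.142 0.001 0.063 0 0 0"
}}

```text
clock: 30.05
tool_pos: [0.5589, 0.0391, 0.27]
orientation: [179.9, 0.2, -11.1]
force: [0.6, -0.5, -0.2]
opening: 0.0004
```

```bash
python3 - <<'E'
from h import *
s=ctrl.snapshot("scene");save({'image':cv2.resize(s['image'][60:320,160:400],None,fx=3.3,fy=2.3)},'s16')
a=cw(-.025,.035)
plan((a[0],a[1],.246,-11.1))
E
```

```text
t 30.1 at [0.5595 0.0392 0.2709] [179.9192   0.1371 -11.1044] F [ 0.2349 -0.1931  0.4302] open -0.0
-0.005 -0.001 0.025 0.001 0.002 -0.000  rows>=0.5
```

View pics/s16.png

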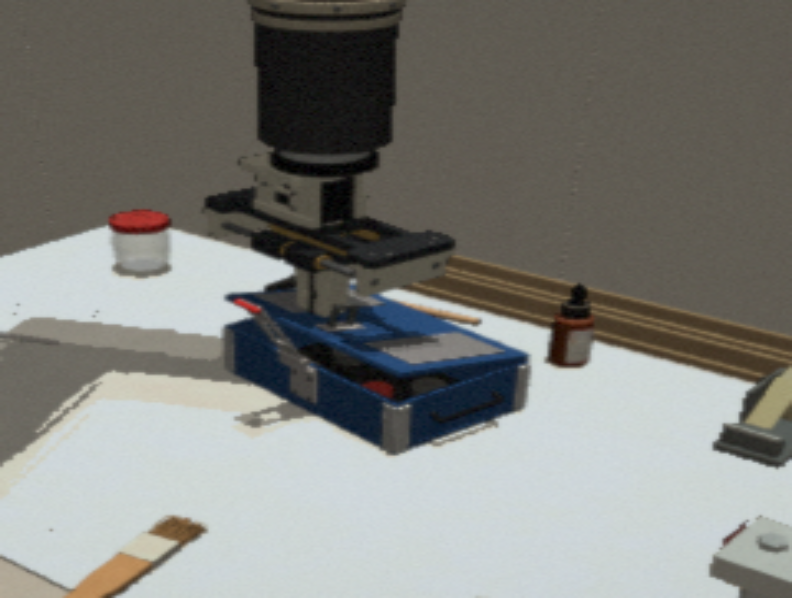

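{"method": "carry_out", "body": {
  "moves": "0 -0.003 -0.001 0.008 0 0 0;0 -0.005 -0.001 0.016 0 0 0;0 -0.005 -0.001 0.022 0 0 0;0 -0.005 -0.001 0.025 0 0 0;0 -0.005 -0.001 0.026 0 0 0;0 -0.005 -0.001 0.027 0 0 0;0 -0.005 -0.001 0.027 0 0 0"
}}

```text
clock: 30.8
tool_pos: [0.5552, 0.0412, 0.2462]
orientation: [180.0, 0.0, -11.1]
force: [-7.5, 1.6, 15.5]
opening: 0.0006
```

```bash
python3 - <<'E'
from h import *
plan()
E
```

```text
t 30.8 at [0.5552 0.0412 0.2462] [179.9805   0.0244 -11.086 ] F [-7.502   1.5794 15.4728] open 0.0006
```

{"method": "carry_out", "body": {
  "moves": "0 0 0 -0.05 0 0 0;0 0 0 -0.1 0 0 0;0 0 0 -0.15 0 0 0;0 0 0 -0.16 0 0 0;0 0 0.15 -0.17 0 0 0;0 0 0.15 -0.17 0 0 0;0 0 0.15 -0.17 0 0 0;0 0 0.15 -0.17 0 0 0;0 0 0.15 -0.17 0 0 0"
}}

```text
clock: 31.7
tool_pos: [0.5263, -0.1071, 0.4148]
orientation: [-180.0, -0.0, -11.3]
force: [0.3, 1.1, 0.4]
opening: 0.0006
```

```bash
python3 - <<'E'
from h import *
s=ctrl.snapshot("scene");save({'image':cv2.resize(s['image'][150:270,200:350],None,fx=5,fy=5)},'s17')
t=ctrl.snapshot("top");save({'image':cv2.resize(t['image'][155:255,210:320],None,fx=7,fy=6)},'t17')
for p in (s,t):
  for l in ('hasp_tip','hasp_hinge','eye','lid_edge'):
    for r in ctrl.mark_of(p,l)[:2]: print(l,r)
plan()
E
```

```text
hasp_tip {'at': [207.6, 167.9], 'confidence': 0.57}
hasp_tip {'at': [190.2, 239.6], 'confidence': 0.54}
hasp_hinge {'at': [215.2, 248.9], 'confidence': 0.68}
eye {'at': [206.0, 262.5], 'confidence': 0.93}
lid_edge {'at': [216.4, 248.9], 'confidence': 0.56}
hasp_tip {'at': [238.5, 174.1], 'confidence': 0.17}
t 32.2 at [ 0.5268 -0.1054  0.415 ] [-179.9916   -0.0047  -11.0531] F [-0.1006  0.154  -0.4084] open 0.0005
```

View pics/s17.png

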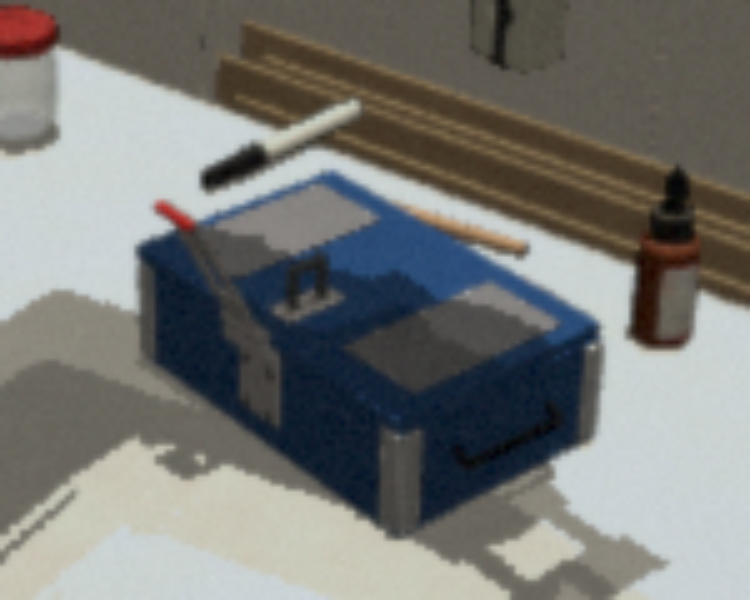

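View pics/t17.png

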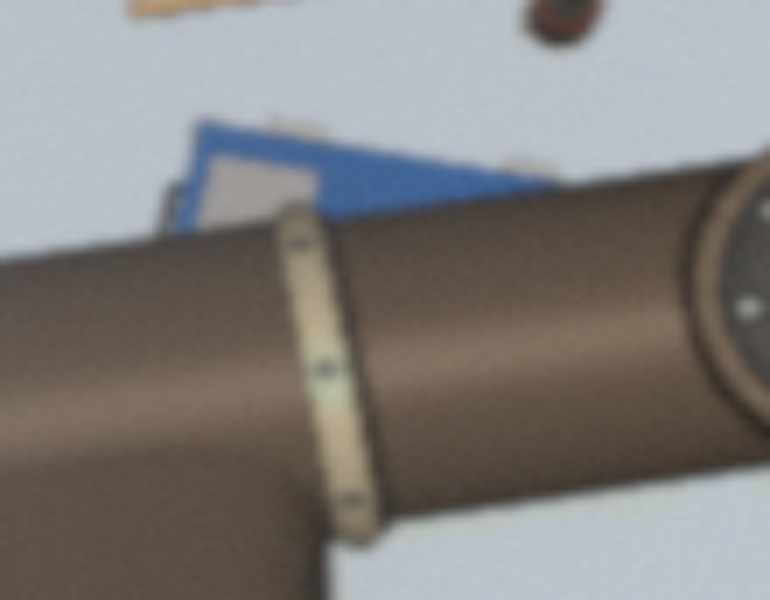

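```bash
python3 - <<'E'
from h import *
s=ctrl.snapshot("scene")
print(proj(s,cw(-.037,0,.0805)),proj(s,W((.5744,.0005,-.1945),[[-.037,0,.0805]])[0]))
a=cw(-.145,0); print(a)
plan((a[0],a[1],.415,-11.1),(a[0],a[1],.30,-11.1))
E
```

```text
(np.float64(206.08023865864308), np.float64(260.46235093280296)) (np.float64(205.9699539955858), np.float64(261.1740238502807))
[0.4306 0.0295 0.    ]
t 32.25 at [ 0.5268 -0.1055  0.415 ] [-179.9931   -0.0069  -11.0671] F [-0.0049  0.9854  0.5216] open 0.0007
-0.120 -0.114 0.000 -0.000 -0.000 0.001  rows>=3.3
-0.120 -0.114 0.115 -0.000 -0.000 0.001  rows>=2.3
```

{"method": "carry_out", "body": {
  "moves": "0 -0.04 -0.038 0 0 0 0;0 -0.08 -0.076 0 0 0 0;0 -0.12 -0.114 0 0 0 0;0 -0.12 -0.114 0 0 0 0;0 -0.12 -0.114 0 0 0 0;0 -0.12 -0.114 0.04 0 0 0;0 -0.12 -0.114 0.08 0 0 0;0 -0.12 -0.114 0.115 0 0 0;0 -0.12 -0.114 0.115 0 0 0;0 -0.12 -0.114 0.115 0 0 0"
}}

```text
clock: 33.25
tool_pos: [0.4316, 0.0289, 0.3006]
orientation: [179.9, 0.0, -11.1]
force: [-0.6, 0.1, 0.9]
opening: 0.0003
```

```bash
python3 - <<'E'
from h import *
s=ctrl.snapshot("scene");save({'image':cv2.resize(s['image'][120:270,180:350],None,fx=4.5,fy=4)},'s18')
wp=[]
for th in list(np.arange(1.7,0.1,-.15))+[.05,0]:
    r=.078; x=-.075+r*np.cos(th)-.0015*np.sin(th)-.010; z=.071+r*np.sin(th)+.0015*np.cos(th)
    if th>1.4: x=-.075+r*np.cos(th)-.003-.01; z=.13
    p=cw(x,0); wp.append((p[0],p[1],z+.178,-11.1)); print(round(th,2),round(x,4),round(z,4))
plan(*wp)
E
```

```text
1.7 -0.098 0.13
1.55 -0.0864 0.13
1.4 -0.0747 0.13
1.25 -0.0618 0.1455
1.1 -0.051 0.1412
0.95 -0.0408 0.1353
0.8 -0.0317 0.128
0.65 -0.0238 0.1194
0.5 -0.0173 0.1097
0.35 -0.0122 0.0992
0.2 -0.0089 0.088
0.05 -0.0072 0.0764
0 -0.007 0.0725
t 33.3 at [0.432  0.0291 0.3015] [-179.9814   -0.0879  -11.1007] F [0.2802 0.6355 0.5206] open 0.0003
0.046 -0.000 -0.006 -0.000 -0.002 -0.000  rows>=0.9
0.057 -0.000 -0.006 -0.000 -0.002 -0.000  rows>=0.2
0.069 -0.000 -0.006 -0.000 -0.002 -0.000  rows>=0.2
0.082 -0.000 -0.022 -0.000 -0.002 -0.000  rows>=0.4
0.093 -0.000 -0.018 -0.000 -0.002 -0.000  rows>=0.2
0.103 -0.000 -0.012 -0.000 -0.002 -0.000  rows>=0.2
0.112 -0.000 -0.004 -0.000 -0.002 -0.000  rows>=0.2
0.120 -0.000 0.004 -0.000 -0.002 -0.000  rows>=0.2
0.126 -0.000 0.014 -0.000 -0.002 -0.000  rows>=0.2
0.131 -0.000 0.025 -0.000 -0.002 -0.000  rows>=0.2
0.135 -0.000 0.036 -0.000 -0.002 -0.000  rows>=0.2
0.136 -0.000 0.047 -0.000 -0.002 -0.000  rows>=0.2
0.137 -0.000 0.051 -0.000 -0.002 -0.000  rows>=0.1
```

View pics/s18.png

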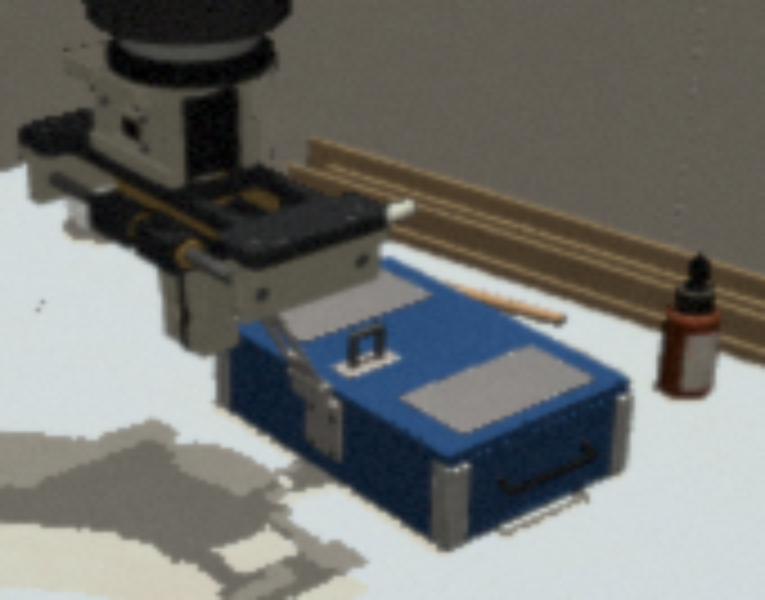

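{"method": "carry_out", "body": {
  "moves": "0 0.025 0 -0.006 0 0 0;0 0.04 0 -0.006 0 0 0;0 0.048 0 -0.006 0 0 0;0 0.057 0 -0.007 0 0 0;0 0.069 0 -0.008 0 0 0;0 0.078 0 -0.01 0 0 0;0 0.09 0 -0.01 0 0 0;0 0.101 0 -0.008 0 0 0;0 0.111 0 -0.003 0 0 0;0 0.12 0 0.004 0 0 0;0 0.126 0 0.014 0 0 0;0 0.131 0 0.025 0 0 0;0 0.135 0 0.034 0 0 0;0 0.135 0 0.034 0 0 0"
}}

```text
clock: 34.7
tool_pos: [0.5631, 0.0029, 0.2641]
orientation: [179.9, 0.1, -11.1]
force: [-0.3, 0.0, -0.1]
opening: 0.0007
```

```bash
python3 - <<'E'
from h import *
s=ctrl.snapshot("scene");save({'image':cv2.resize(s['image'][120:270,180:350],None,fx=4.5,fy=4)},'s19')
p=cw(-.007,0)
plan((p[0],p[1],.2505,-11.1))
E
```

```text
t 34.75 at [0.5632 0.0029 0.265 ] [179.9506   0.0896 -11.1171] F [ 0.1489 -0.2706 -0.06  ] open 0.0006
0.003 -0.000 0.015 0.001 0.002 -0.000  rows>=0.3
```

View pics/s19.png

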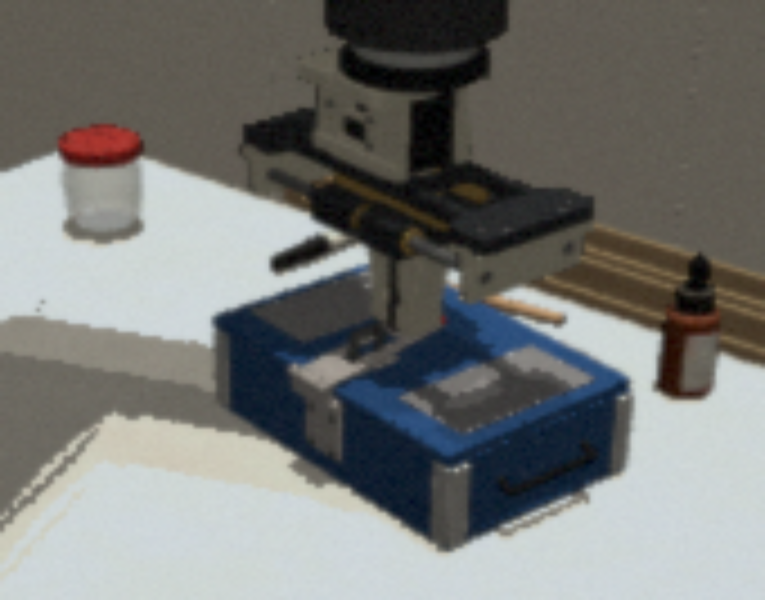

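{"method": "carry_out", "body": {
  "moves": "0 0.002 0 0.006 0 0 0;0 0.003 0 0.011 0 0 0;0 0.003 0 0.015 0 0 0;0 0.003 0 0.016 0 0 0;0 0.003 0 0.017 0 0 0;0 0.003 0 0.017 0 0 0"
}}

```text
clock: 35.35
tool_pos: [0.5664, 0.0026, 0.2505]
orientation: [-180.0, -0.1, -11.1]
force: [-3.8, 0.6, 12.8]
opening: 0.0004
```

```bash
python3 - <<'E'
from h import *
plan()
E
```

```text
t 35.35 at [0.5664 0.0026 0.2505] [-179.9858   -0.0728  -11.0637] F [-3.7961  0.6361 12.8062] open 0.0004
```

{"method": "carry_out", "body": {
  "moves": "0.0 0 0 -0.05 0 0 0;0 0 0 -0.1 0 0 0;0 0 0 -0.15 0 0 0;0 0 0.08 -0.16 0 0 0;0 0 0.1 -0.16 0 0 0;0 0 0.1 -0.16 0 0 0"
}}

```text
clock: 35.95
tool_pos: [0.5456, -0.0993, 0.4102]
orientation: [-180.0, -0.1, -11.3]
force: [0.2, 0.4, 0.4]
opening: 0.0006
```

```bash
python3 - <<'E'
from h import *
s=ctrl.snapshot("scene");save({'image':cv2.resize(s['image'][150:270,200:350],None,fx=5,fy=5)},'s20')
t=ctrl.snapshot("top")
save({'image':cv2.resize(s['image'][190:225,130:190],None,fx=12,fy=12,interpolation=cv2.INTER_NEAREST)},'s20p')
save({'image':cv2.resize(t['image'][220:255,150:205],None,fx=12,fy=12,interpolation=cv2.INTER_NEAREST)},'t20p')
for n,p in (('s',s),('t',t)):
  im=p['image'].astype(int)
  r0,r1,c0,c1=(190,225,130,190) if n=='s' else (220,255,150,205)
  sub=im[r0:r1,c0:c1]; red=(sub[:,:,0]-np.maximum(sub[:,:,1],sub[:,:,2])>40)
  ys,xs=np.nonzero(red); c=(ys.mean()+r0,xs.mean()+c0); print(n,'red',red.sum(),c,atz(p,c,.009))
  for l in ('pin_grip','pin_mid','pin_tip','pin'):
    for r in ctrl.mark_of(p,l)[:1]: print(n,l,r,atz(p,r['at'],.009))
  for r in ctrl.trace(p,'pin')[:2]: print(r['extent'],r['confidence'],r['region'].sum())
E
```

```text
s red 85 (np.float64(203.0235294117647), np.float64(150.9764705882353)) [0.448  0.3234 0.009 ]
s pin_grip {'at': [205.6, 151.3], 'confidence': 0.58} [0.4399 0.3117 0.009 ]
s pin_mid {'at': [207.2, 170.7], 'confidence': 0.54} [0.4683 0.265  0.009 ]
s pin_tip {'at': [209.4, 176.7], 'confidence': 0.44} [0.4711 0.2439 0.009 ]
s pin {'at': [211.1, 158.7], 'confidence': 0.43} [0.4345 0.2738 0.009 ]
[144.7, 201.1, 179.4, 210.3] 0.67 160
t red 44 (np.float64(239.6818181818182), np.float64(168.8409090909091)) [0.4439 0.3224 0.009 ]
t pin_grip {'at': [242.3, 167.7], 'confidence': 0.6} [0.4353 0.3261 0.009 ]
t pin_mid {'at': [233.4, 181.9], 'confidence': 0.51} [0.4646 0.2789 0.009 ]
t pin {'at': [234.7, 174.3], 'confidence': 0.62} [0.4604 0.3043 0.009 ]
[161.7, 238.2, 179.2, 243.4] 0.53 58
[238.0, 175.1, 257.0, 181.5] 0.26 77
```

View pics/s20.png

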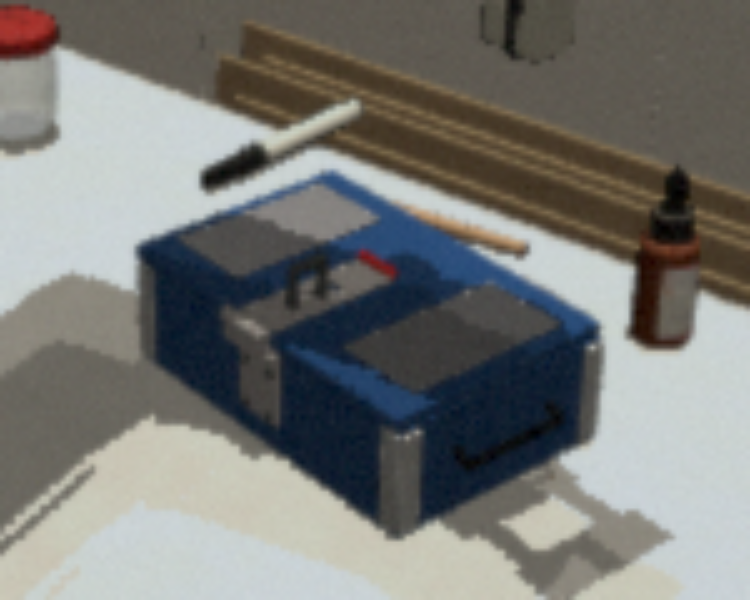

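View pics/s20p.png

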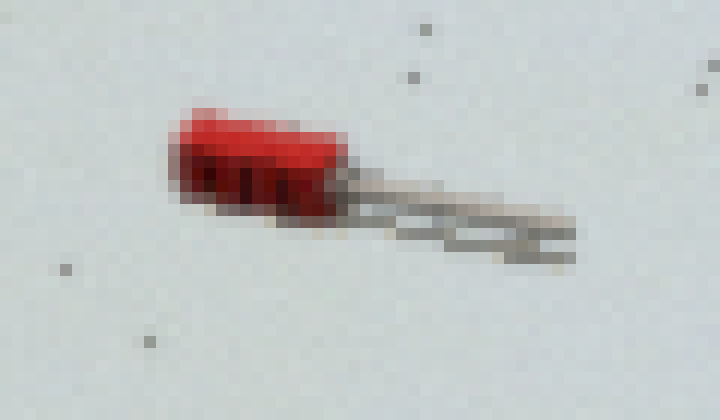

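View pics/t20p.png

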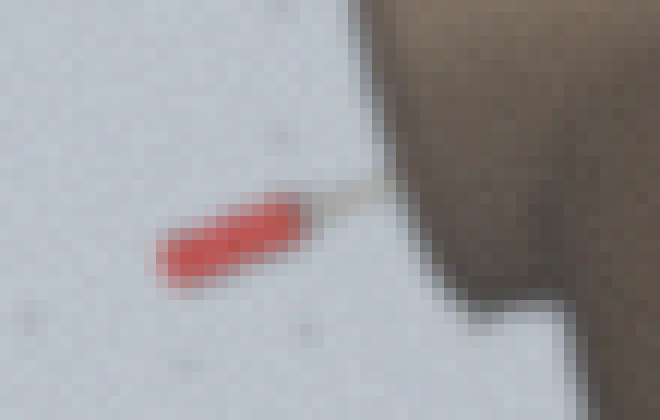

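```bash
python3 - <<'E'
from h import *
s=ctrl.snapshot("scene");t=ctrl.snapshot("top")
T=atz(s,(208,177.4),.009);S=atz(s,(204.5,158.25),.009);H=np.array([.448,.3234,.009])
print(T,S,np.linalg.norm(T-S),np.linalg.norm(T-H),np.degrees(np.arctan2((T-S)[0],-(T-S)[1])),np.degrees(np.arctan2((T-H)[0],-(T-H)[1])))
T2=atz(t,(231.7,191.0),.009);H2=np.array([.4439,.3224,.009]);print(T2,np.linalg.norm(T2-H2),np.degrees(np.arctan2((T2-H2)[0],-(T2-H2)[1])))
im=t['image'].astype(int)[220:255,150:205];red=im[:,:,0]-np.maximum(im[:,:,1],im[:,:,2]);ys,xs=np.nonzero(red>40)
w=red[ys,xs];P=np.array([atz(t,(y+220,x+150),.012)[:2] for y,x in zip(ys,xs)]);m=(P*w[:,None]).sum(0)/w.sum();C=(P-m).T@((P-m)*w[:,None]);ev,V=np.linalg.eigh(C);v=V[:,1];print(m,np.degrees(np.arctan2(v[0]*-np.sign(v[1]),abs(v[1]))))
# model fit: box handle silhouettes
def box(x,y,f):
    return W((x,y,f),[[a,b,c] for a in(-.007,.007) for b in (-.02,.02) for c in(0,.018)])
for n,p,o in (('s',s,(203.02,150.98)),('t',t,(239.68,168.84))):
    r=least_squares(lambda q: hullc(p,box(q[0],q[1],.33))[0]-np.array(o[::-1]),[.446,.323]).x;print(n,r)
E
```

```text
[0.4771 0.248  0.009 ] [0.4558 0.3019 0.009 ] 0.057983583263399203 0.0808171958076053 21.637520193457856 21.13870599743738
[0.4701 0.2485 0.009 ] 0.0784050116526136 19.531378002287205
[0.444  0.3218] 20.513471196715656
s [0.448  0.3234]
t [0.4439 0.3221]
```

```bash
python3 - <<'E'
from h import *
plan((.446,.3227,.38,-69.5),(.446,.3227,.21,-69.5))
E
```

```text
t 36.65 at [ 0.5471 -0.0954  0.409 ] [-179.9914   -0.0098  -11.0798] F [0.4286 0.04   0.175 ] open 0.0003
-0.180 -0.391 0.029 -0.000 -0.000 1.020  rows>=8.6
-0.180 -0.391 0.199 -0.000 -0.000 1.020  rows>=3.4
```

{"method": "carry_out", "body": {
  "moves": "0.04 -0.18 -0.391 0.029 0 0 1.02;0.04 -0.18 -0.391 0.029 0 0 1.02;0.04 -0.18 -0.391 0.029 0 0 1.02;0.04 -0.18 -0.391 0.029 0 0 1.02;0.04 -0.18 -0.391 0.029 0 0 1.02;0.04 -0.18 -0.391 0.029 0 0 1.02;0.04 -0.18 -0.391 0.029 0 0 1.02;0.04 -0.18 -0.391 0.029 0 0 1.02;0.04 -0.18 -0.391 0.029 0 0 1.02;0.04 -0.18 -0.391 0.029 0 0 1.02;0.04 -0.18 -0.391 0.07 0 0 1.02;0.04 -0.18 -0.391 0.12 0 0 1.02;0.04 -0.18 -0.391 0.16 0 0 1.02;0.04 -0.18 -0.391 0.199 0 0 1.02;0.04 -0.18 -0.391 0.199 0 0 1.02;0.04 -0.18 -0.391 0.199 0 0 1.02;0.04 -0.18 -0.391 0.199 0 0 1.02"
}}

```text
clock: 38.35
tool_pos: [0.4465, 0.3236, 0.2123]
orientation: [-179.8, 0.1, -69.5]
force: [0.4, 0.6, 0.5]
opening: 0.0403
```

```bash
python3 - <<'E'
from h import *
s=ctrl.snapshot("scene");save({'image':cv2.resize(s['image'][130:240,90:230],None,fx=5,fy=5)},'s21')
plan((.446,.3227,.181,-69.5))
E
```

```text
t 38.4 at [0.4464 0.3235 0.2125] [-179.7932    0.1151  -69.5299] F [-0.5937 -0.0763  0.1508] open 0.0402
0.001 0.001 0.031 -0.004 0.002 -0.001  rows>=0.6
```

View pics/s21.png

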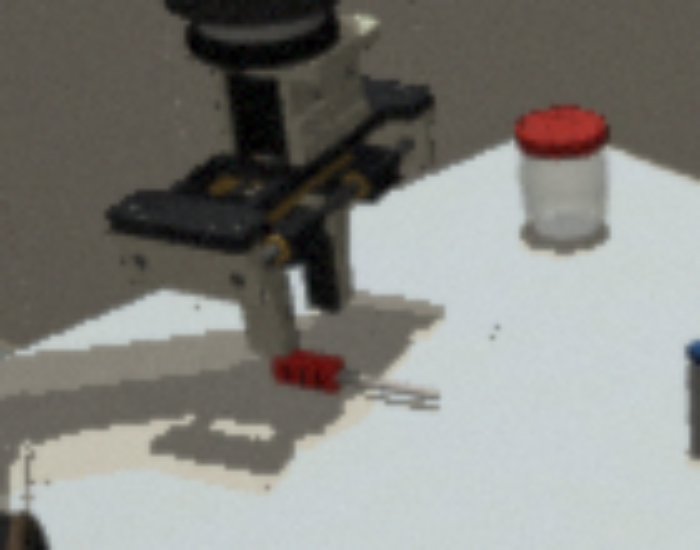

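{"method": "carry_out", "body": {
  "moves": "0.04 0.001 0.001 0.02 0 0 0;0.04 0.001 0.001 0.031 0 0 0;0.04 0.001 0.001 0.031 0 0 0;0 0.001 0.001 0.031 0 0 0;0 0.001 0.001 0.031 0 0 0;0 0.001 0.001 0.031 0 0 0;0 0.001 0.001 0.031 0 0 0;0 0.001 0.001 0.031 0 0 0;0 0.001 0.001 0.031 0 0 0"
}}

```text
clock: 39.3
tool_pos: [0.4452, 0.3216, 0.1795]
orientation: [-180.0, 0.0, -69.5]
force: [-0.5, 0.7, 4.4]
opening: 0.0137
```

```bash
python3 - <<'E'
from h import *
s=ctrl.snapshot("scene");save({'image':cv2.resize(s['image'][130:240,90:230],None,fx=5,fy=5)},'s22')
plan()
E
```

```text
t 39.35 at [0.4452 0.3216 0.1795] [-179.9604    0.0127  -69.5379] F [-2.0355 -0.1684  5.8666] open 0.0133
```

View pics/s22.png

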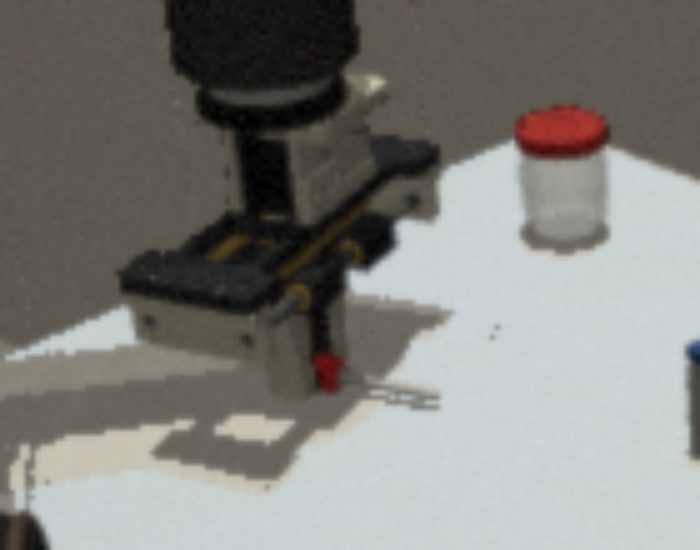

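```bash
python3 - <<'E'
from h import *
a=cw(-.037,.105); print(a)
plan((.4452,.3216,.30,-69.5),(a[0],a[1],.30,-101.1),(a[0],a[1],.2505,-101.1))
E
```

```text
[0.5568 0.1117 0.    ]
t 39.35 at [0.4452 0.3216 0.1795] [-179.9604    0.0127  -69.5379] F [-2.0355 -0.1684  5.8666] open 0.0133
-0.000 -0.000 -0.120 -0.001 0.000 -0.001  rows>=2.4
0.236 -0.031 -0.121 -0.001 0.000 0.551  rows>=4.8
0.236 -0.031 -0.071 -0.001 0.000 0.551  rows>=1.0
```

{"method": "carry_out", "body": {
  "moves": "0 0 0 -0.04 0 0 0;0 0 0 -0.08 0 0 0;0 0 0 -0.121 0 0 0;0 0 0 -0.121 0 0 0;0 0.03 -0.004 -0.121 0 0 0.07;0 0.06 -0.008 -0.121 0 0 0.14;0 0.09 -0.012 -0.121 0 0 0.21;0 0.12 -0.016 -0.121 0 0 0.28;0 0.15 -0.02 -0.121 0 0 0.35;0 0.18 -0.024 -0.121 0 0 0.42;0 0.21 -0.028 -0.121 0 0 0.49;0 0.236 -0.031 -0.121 0 0 0.551;0 0.236 -0.031 -0.121 0 0 0.551;0 0.236 -0.031 -0.121 0 0 0.551;0 0.236 -0.031 -0.121 0 0 0.551"
}}

```text
clock: 40.85
tool_pos: [0.5564, 0.1114, 0.2997]
orientation: [180.0, -0.0, -101.1]
force: [0.2, 0.1, -1.0]
opening: 0.0139
```

```bash
python3 - <<'E'
from h import *
a=cw(-.037,.105)
s=ctrl.snapshot("scene");save({'image':cv2.resize(s['image'][120:260,200:340],None,fx=5,fy=4.2,interpolation=cv2.INTER_CUBIC)},'s23')
plan((a[0],a[1],.2505,-101.1))
E
```

```text
t 40.9 at [0.5564 0.1117 0.2998] [ 179.9953    0.0037 -101.0548] F [ 1.058  -0.1862 -0.8351] open 0.0136
-0.000 -0.000 0.049 0.000 0.000 0.001  rows>=1.0
```

View pics/s23.png

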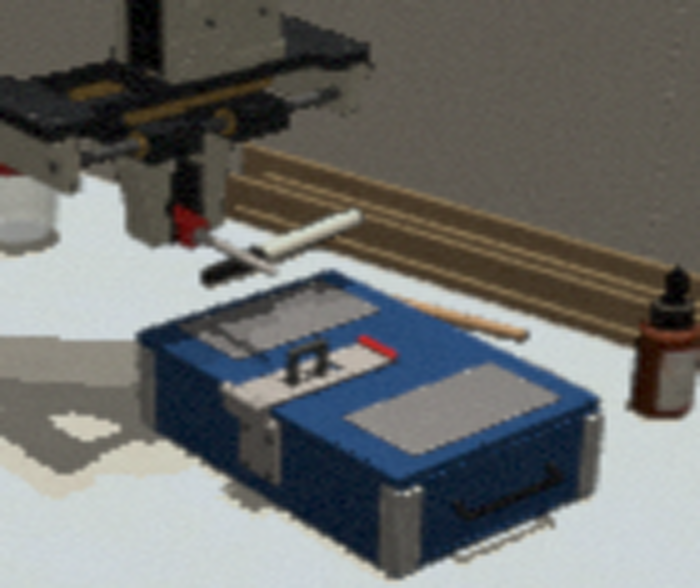

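{"method": "carry_out", "body": {
  "moves": "0 0 0 0.02 0 0 0;0 0 0 0.04 0 0 0;0 0 0 0.049 0 0 0;0 0 0 0.049 0 0 0;0 0 0 0.049 0 0 0;0 0 0 0.049 0 0 0"
}}

```text
clock: 41.5
tool_pos: [0.557, 0.1115, 0.2521]
orientation: [-179.9, 0.1, -101.1]
force: [0.6, 0.2, -0.9]
opening: 0.0141
```

```bash
python3 - <<'E'
from h import *
s=ctrl.snapshot("scene");save({'image':cv2.resize(s['image'][180:240,220:300],None,fx=9,fy=9,interpolation=cv2.INTER_CUBIC)},'s24')
for l in ('eye','pin_tip','pin_mid','pin_grip'): print(l,ctrl.mark_of(s,l)[:2])
Q=(.5744,.0005,-.1945)
for X in ([-.037,0,.0805],[-.037,.025,.080],[-.037,.055,.080]): print(proj(s,W(Q,[X])[0]),proj(s,cw(*X)))
plan()
E
```

```text
eye [{'at': [204.6, 260.9], 'confidence': 0.93}, {'at': [195.9, 240.9], 'confidence': 0.37}]
pin_tip [{'at': [201.7, 291.2], 'confidence': 0.72}, {'at': [202.1, 254.4], 'confidence': 0.51}]
pin_mid [{'at': [204.3, 259.4], 'confidence': 0.35}]
pin_grip [{'at': [190.1, 236.1], 'confidence': 0.63}, {'at': [197.2, 238.4], 'confidence': 0.16}]
(np.float64(205.9699539955858), np.float64(261.1740238502807)) (np.float64(206.08023865864308), np.float64(260.46235093280296))
(np.float64(202.03324212611014), np.float64(254.6110864691097)) (np.float64(202.14151059222107), np.float64(253.90407248240535))
(np.float64(197.2672991578194), np.float64(247.01341006541898)) (np.float64(197.3731745886451), np.float64(246.3116106725747))
t 41.75 at [0.5568 0.1112 0.2516] [-179.954     0.0383 -101.1211] F [-1.0908  0.6008 -0.3233] open 0.0138
```

View pics/s24.png

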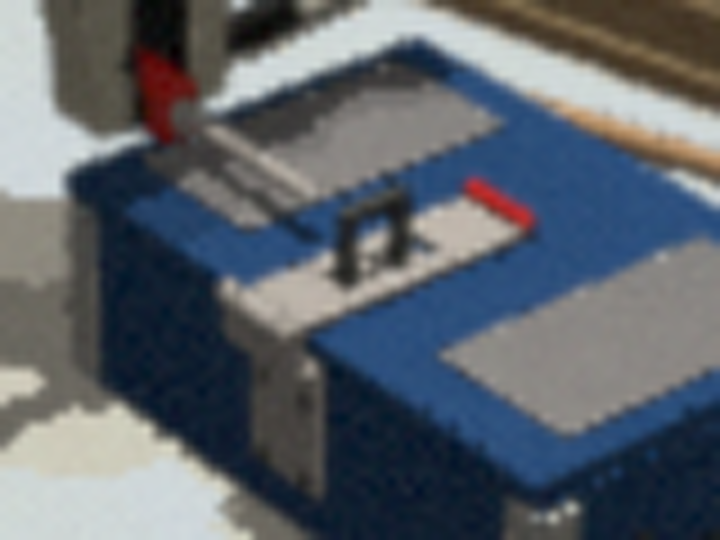

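```bash
python3 - <<'E'
from h import *
s=ctrl.snapshot("scene")
Q=(.5744,.0005,-.1945)
im=cv2.resize(s['image'][185:220,230:275],None,fx=16,fy=16,interpolation=cv2.INTER_NEAREST)
def px(X): r,c=proj(s,W(Q,[X])[0]); return (int(round((c-230+.5)*16)),int(round((r-185+.5)*16)))
def poly(pts,col,close=True): cv2.polylines(im,[np.array([px(p) for p in pts],np.int32)],close,col,1)
z0=.068
for y in (-.0025,.0025):
    poly([(-.0485,y,z0),(-.0255,y,z0),(-.0255,y,z0+.025),(-.0485,y,z0+.025)],(255,255,0))
    poly([(-.0435,y,z0+.0045),(-.0305,y,z0+.0045),(-.0305,y,z0+.02),(-.0435,y,z0+.02)],(0,255,0))
# predicted pin from TCP
P=np.array([.5568,.1112]); o=np.array(Q[:2])-np.array(CASE[:2]); d=np.array([-np.sin(np.radians(11.1)),-np.cos(np.radians(11.1))])
def pw(X): r,c=proj(s,X); return (int(round((c-230+.5)*16)),int(round((r-185+.5)*16)))
for dz in (-.003,.003):
    a=np.r_[P+o+d*.02,.0811+dz]; b=np.r_[P+o+d*.08,.0811+dz]; cv2.line(im,pw(a),pw(b),(255,0,255),1)
save({'image':im},'s25')
E
```

```text
(no output)
```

View pics/s25.png

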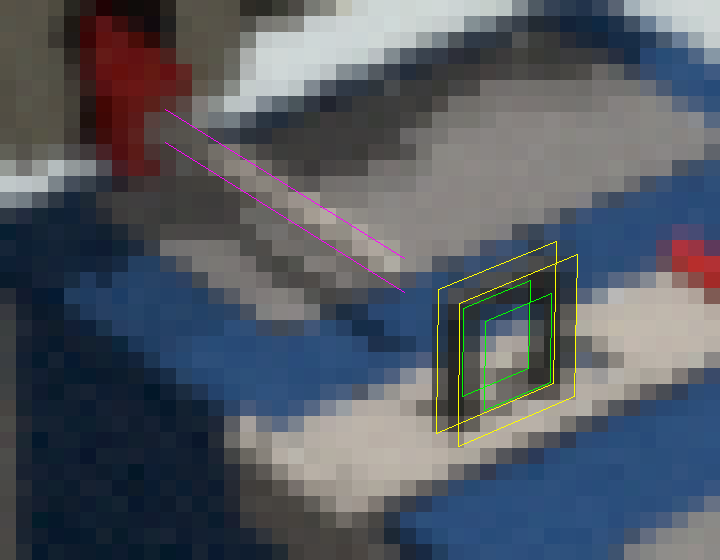

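{"method": "carry_out", "body": {
  "moves": "0 0.006 0 0.001 0 0 0;0 0.012 0 0.001 0 0 0;0 0.018 0 0.001 0 0 0;0 0.024 0 0.001 0 0 0;0 0.03 0 0.001 0 0 0;0 0.036 0 0.001 0 0 0;0 0.036 0 0.001 0 0 0"
}}

```text
clock: 42.5
tool_pos: [0.5495, 0.075, 0.2501]
orientation: [-180.0, 0.0, -101.2]
force: [0.1, -1.1, -0.7]
opening: 0.0137
```

```bash
python3 - <<'E'
from h import *
s=ctrl.snapshot("scene");save({'image':cv2.resize(s['image'][180:240,220:300],None,fx=9,fy=9,interpolation=cv2.INTER_CUBIC)},'s26')
a=cw(-.037,.034)
plan((a[0],a[1],.2505,-101.1))
E
```

```text
t 42.55 at [0.5497 0.0753 0.2501] [-179.9865    0.0096 -101.1552] F [-0.4356  0.9976 -1.8528] open 0.0139
0.034 -0.000 -0.000 -0.000 0.000 -0.001  rows>=0.7
```

View pics/s26.png

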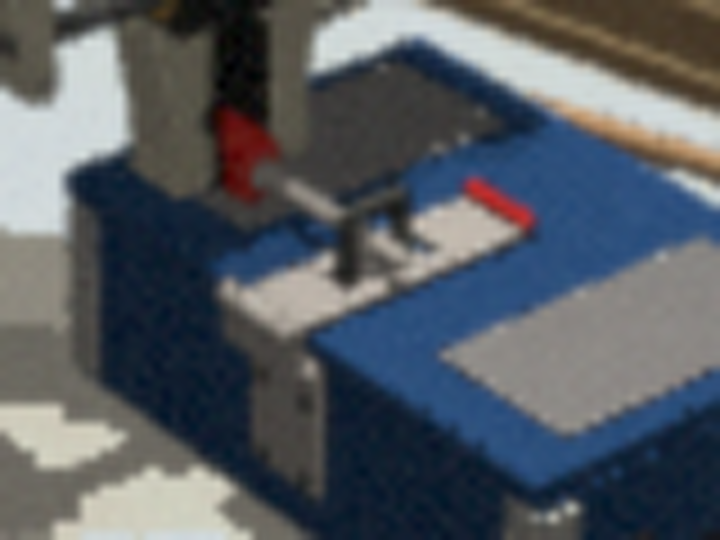

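{"method": "carry_out", "body": {
  "moves": "0 0.006 0 0 0 0 0;0 0.012 0 0 0 0 0;0 0.018 0 0 0 0 0;0 0.024 0 0 0 0 0;0 0.03 0 0 0 0 0;0 0.034 0 0 0 0 0;0 0.034 0 0 0 0 0"
}}

```text
clock: 43.25
tool_pos: [0.5431, 0.0419, 0.2502]
orientation: [-180.0, 0.0, -101.2]
force: [-0.0, 0.1, 0.1]
opening: 0.0141
```

```bash
python3 - <<'E'
from h import *
s=ctrl.snapshot("scene");save({'image':cv2.resize(s['image'][180:240,220:300],None,fx=9,fy=9,interpolation=cv2.INTER_CUBIC)},'s27')
plan()
E
```

```text
t 43.3 at [0.5432 0.0422 0.2502] [-179.982     0.0118 -101.1435] F [ 0.8102  1.1004 -0.1385] open 0.0134
```

View pics/s27.png

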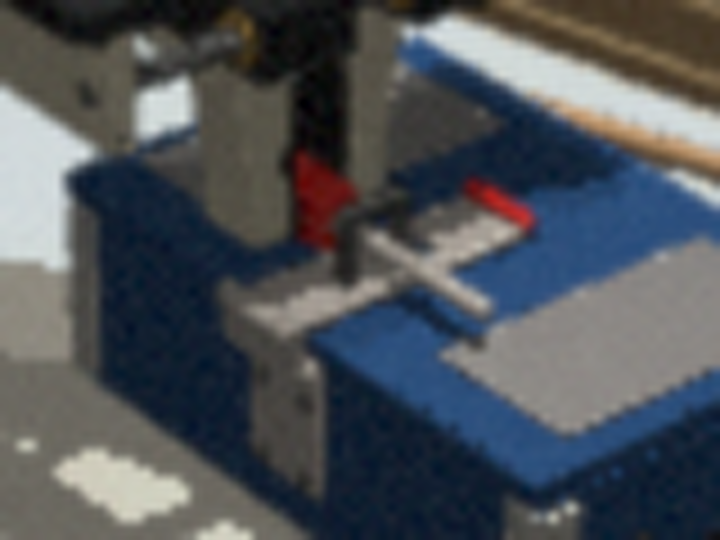

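{"method": "carry_out", "body": {
  "moves": "0 0.001 0 0.001 0 0 0;0 0.001 0 0.002 0 0 0;0 0.001 0 0.0025 0 0 0;0 0.001 0 0.0025 0 0 0"
}}

```text
clock: 43.7
tool_pos: [0.543, 0.0416, 0.2475]
orientation: [-180.0, 0.0, -101.1]
force: [1.0, -0.3, -0.1]
opening: 0.0134
```

```bash
python3 - <<'E'
from h import *
plan()
E
```

```text
t 43.7 at [0.543  0.0416 0.2475] [-179.9929    0.0065 -101.1027] F [ 1.005  -0.2761 -0.1157] open 0.0134
```

Near the lid surface with no load; release and lift straight up.

{"method": "carry_out", "body": {
  "moves": "0.013 0 0 0 0 0 0;0.02 0 0 0 0 0 0;0.035 0 0 0 0 0 0;0.035 0 0 0 0 0 0;0.035 0 0 0 0 0 0;0.035 0 0 -0.02 0 0 0;0.035 0 0 -0.06 0 0 0;0.035 0 0 -0.1 0 0 0;0.035 0 0 -0.15 0 0 0;0.035 -0.05 0 -0.16 0 0 0;0.035 -0.1 0 -0.16 0 0 0;0.035 -0.15 0 -0.16 0 0 0;0.035 -0.2 0 -0.16 0 0 0;0.035 -0.25 0 -0.16 0 0 0;0.035 -0.3 0 -0.16 0 0 0;0.035 -0.3 0 -0.16 0 0 0;0.035 -0.3 0 -0.16 0 0 0;0.035 -0.3 0 -0.16 0 0 0"
}}

```text
clock: 45.5
tool_pos: [0.6006, 0.3353, 0.4074]
orientation: [180.0, -0.0, -101.1]
force: [0.6, -1.1, -0.6]
opening: 0.0349
```

```bash
python3 - <<'E'
from h import *
s=ctrl.snapshot("scene");save({'image':cv2.resize(s['image'][175:235,220:300],None,fx=9,fy=9,interpolation=cv2.INTER_CUBIC)},'s28');save(s,'s28f')
t=ctrl.snapshot("top");save({'image':cv2.resize(t['image'][145:265,200:370],None,fx=4.5,fy=4.5,interpolation=cv2.INTER_CUBIC)},'t28')
plan()
E
```

```text
t 45.6 at [0.6007 0.3347 0.4081] [-179.9756    0.0256 -101.1758] F [ 0.1224 -1.0729 -0.5435] open 0.035
```

View pics/s28.png

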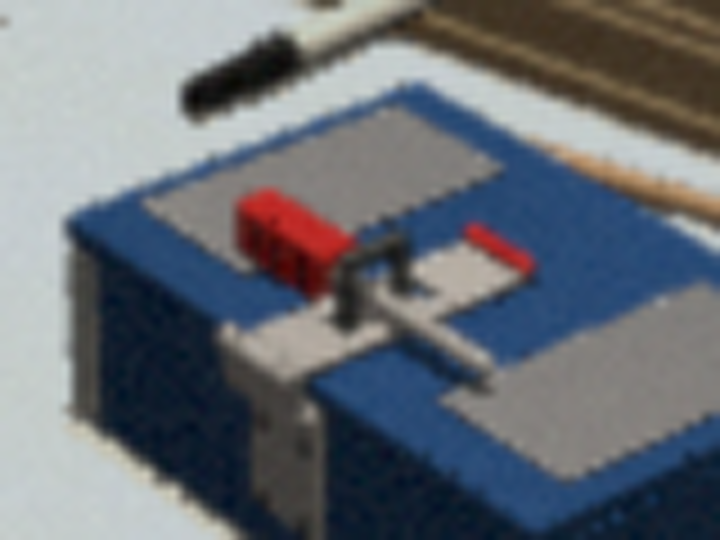

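View pics/t28.png

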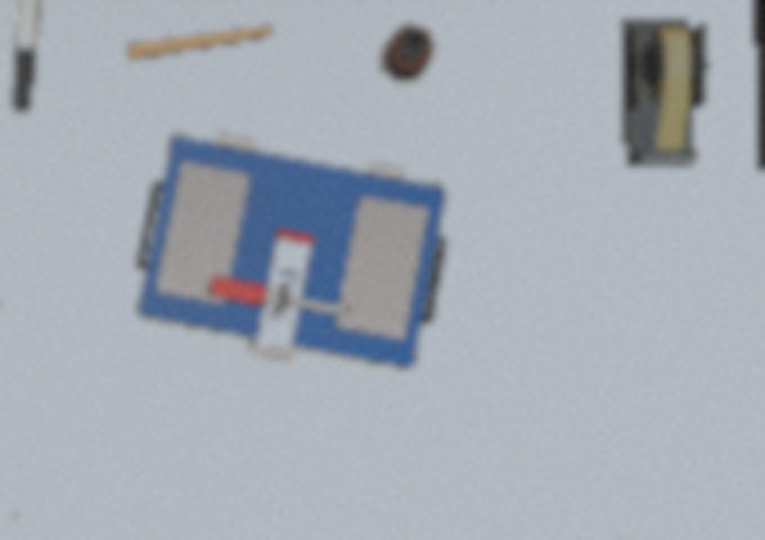

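View pics/s28f.png

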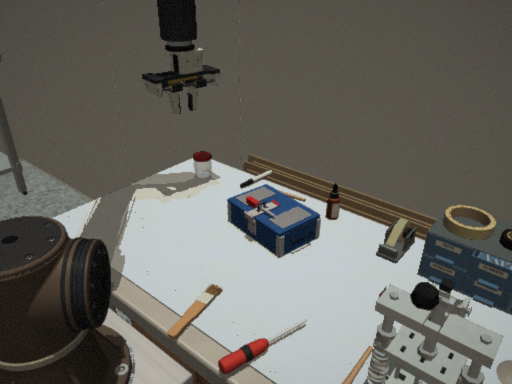

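```bash
python3 - <<'E'
from h import *
s=ctrl.snapshot("scene");t=ctrl.snapshot("top")
save({'image':cv2.resize(s['image'][190:384,340:512],None,fx=3.5,fy=3,interpolation=cv2.INTER_CUBIC)},'s29')
save({'image':cv2.resize(t['image'][125:330,330:470],None,fx=4,fy=2.9,interpolation=cv2.INTER_CUBIC)},'t29')
for p in (s,t):
  for l in ('star_knob_center','foot_a_center','collar_center','clamp_knob_center','sample_jar','dropper_bottle','hasp_tip','pin_tip'): print(l,[(x['at'],round(x['confidence'],2)) for x in ctrl.mark_of(p,l)])
E
```

```text
star_knob_center [([211.3, 267.3], 0.63)]
foot_a_center []
collar_center []
clamp_knob_center []
sample_jar [([175.9, 200.9], 0.88)]
dropper_bottle [([216.4, 330.3], 0.81)]
hasp_tip [([200.9, 276.3], 0.68)]
pin_tip [([218.0, 274.8], 0.7), ([201.4, 278.0], 0.55)]
star_knob_center []
foot_a_center []
collar_center []
clamp_knob_center []
sample_jar [([174.6, 159.6], 0.59), ([158.6, 290.4], 0.44), ([200.9, 265.4], 0.34)]
dropper_bottle [([157.8, 287.8], 0.65)]
hasp_tip [([196.6, 268.4], 0.48)]
pin_tip [([215.7, 278.3], 0.5)]
```

View pics/s29.png

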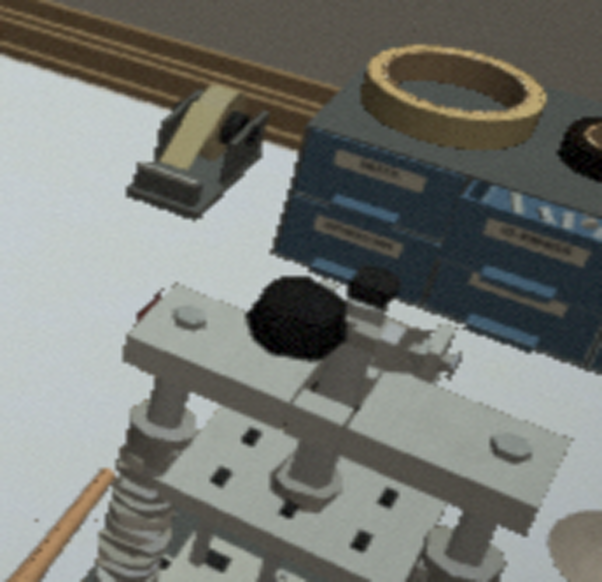

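View pics/t29.png

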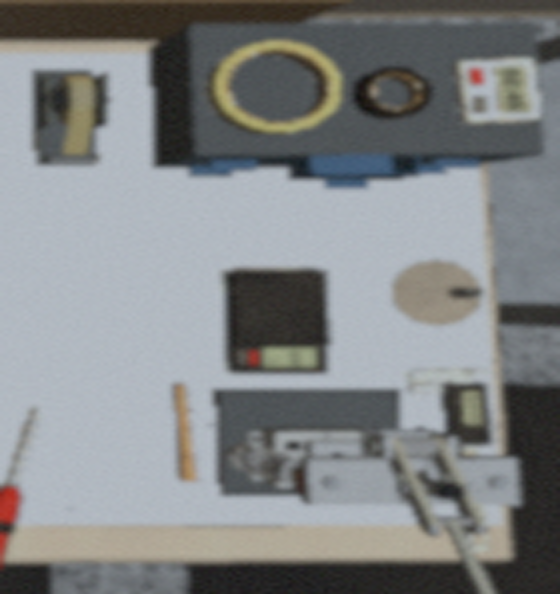

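```bash
python3 - <<'E'
from h import *
plan(); print(ctrl.close_job())
E
```

```text
t 46.5 at [0.6008 0.3359 0.4076] [-179.9903    0.0081 -101.1132] F [-0.0147 -0.2929 -0.0584] open 0.035
the job is handed in; nothing more can be done
None
```

I packed both rubber feet, the shaft collar and the clamp knob into the case, which were all the parts on the table. I then shut the lid, swung the hasp flat over the staple, and pushed the red-handled pin through the eye. The job was handed in at 46.5 s with the gripper clear of everything.

**What the last checks showed**
- **Parts:** before closing, the top view showed all four lying in the case. Afterwards the networks found none of them on the table.
- **Lid and hasp:** pressing on each stopped at about the heights for fully closed, 68 mm for the lid and 72.5 mm for the hasp. Both looked flat in the final pictures.
- **Pin:** it lies crosswise through the eye above the hasp, with the handle on the lid about 1 mm from the hasp's edge. By the arm's position, the tip sticks out about 45 mm past the middle of the eye.
- **Jar and bottle:** both are still standing, at the same image positions as at the start to within a few pixels.

**What disagreed**
- **Camera offset:** the two cameras differed by about 3 mm in x throughout, so I averaged them.
- **Star knob:** one final image reported a star knob at pixel row 211, column 267 (confidence 0.63). That spot is the pin and hasp, and neither camera showed a star knob on the table, so I treated it as a false report.

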